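# Feed two jar lids with the hand-cranked lid feeder

### The job

Lay the loose large jar lid flat in the lid feeder's magazine, on top of the one already there. Then crank the feeder two full turns clockwise (seen from above) at a calm pace of no more than a turn in five seconds, easing through the stiff spot in each turn so that you never push the knob with more than about 20 N and it never races or runs back, until both lids have dropped into the catch tray. Let go with the handle back where it started, and leave the other things alone.

Things in the scene. Friction and masses are not known exactly. Their poses are not given: they have to be found in the camera images.
- feeder: Hand-cranked lid feeder, fixed to the table: wooden base 170 x 440 x 12 mm, on it a grey block 116 mm wide, its deck 100 mm above the table. Origin under its middle; y axis along the machine: crank at +y, catch tray at -y; z up. Each turn a flat ram (36 wide, 12 thick) pushes the lowest lid to -y off the deck into the tray and comes back. Only the knob stands higher than 146 mm.
- magazine (a point): Deck level (100 mm high) at the magazine's centre, axes as the feeder's. Open on top and at -x and +x, where fingers have 40 mm free width from 108 mm above the table up. Lids stack between four upright 8 mm guide rods, round tops 144 mm high, 26 mm from the centre in x and 24.5 in y (2 mm play round a large lid). One lid is in it, its top 114 mm high. A cross bar at -y lets only the lowest lid out.
- crank_axis (a point): Point on the crank's upright axis, 168 mm above the table (the height of the knob's grip point), axes as the feeder's.
- handle (a point): Grip point of the crank's knob: upright dark wooden cylinder 24 mm across, 48 mm tall (140 to 188 mm above the table, this point at 168), at the end of the flat crank arm, 65 mm from the crank axis. The knob spins freely on its pin, so a grip on it need not turn with the crank.
- crank (a joint): Crank angle, rad, growing clockwise from above over full turns; 0 at the start = arm to the feeder's +y, ram back. Knob 65 mm from the axis towards (sin q, cos q) in the feeder's x, y. Light but for a stiff spot about 0.6 wide, starting somewhere in 1.5 to 2.0 of each turn, where damped jaws yield slowly to the lid: 15 N at the knob at 0.1 rad/s, over 25 N at 0.6. At 3.3 to 5.5 a spring pushes it on.
- ram: The feeder's flat steel ram, which presses on the lowest lid's rim (at the stiff spot 1 N at the knob gives about 1.5 N here); origin at its pin, moves along the feeder's -y as the crank turns.
- lid_in: Jar lid of bare metal already lying in the magazine: flat disc 60 mm across, 14 mm thick. Origin at the centre of its underside, z up.
- lid_out: The loose large jar lid, the same as the one in the magazine (disc 60 mm across, 14 mm thick, about 45 g), flat on the table to the robot's right. Origin at the centre of its underside, z up.
- small_lid: A smaller lid, 44 mm across, 14 mm thick, on the table near the loose large one; not wanted here. Origin at the centre of its underside.
- tray (a point): Centre of the inner floor of the aluminium catch tray, 16 mm above the table, axes as the feeder's; the tray measures 150 mm (x) by 190 mm (y), partly under the deck's overhanging end, where a plate slopes down to its floor; its rim 47 mm above the table.
- glass_bottle: Glass bottle, 60 mm across, 230 mm tall, beyond the feeder; leave alone. Origin under its centre.
- jar: Clear jar, 90 mm across, 130 mm tall, to the left of the feeder; leave alone. Origin under its centre.
- bowl: White bowl, 120 mm across, 50 mm tall, beyond the loose lids; leave alone. Origin under its centre.
- spatula: Spatula lying at the table's right; leave alone. Origin in its underside.
- mug: Mug, 76 mm across, 85 mm tall, to the left; leave alone. Origin under its centre.
There are look-alikes about, which are no part of the job. Leave any green or purple look-alike of the lid_out alone.

How it is judged:
By the outcome, as a careful person would: the job done as asked, in the order asked, and still so for the second after the job is handed in, with the robot touching nothing.
It also fails if it takes over 72 s, if anything falls off the work surface, if the arm or the gripper's body presses on something with over 40 N, if the wrist force passes 120 N, or if a joint passes its speed limit or range.

### The arm

A 6-joint arm with a two-finger parallel gripper is mounted at the origin on the work surface. World frame = base frame: x ahead of the robot, y to its left, z up, the work surface at z = 0. Lengths are in m, angles in rad, forces in N, time in s.
With the tool pointing down it reaches from about 0.4 to 0.825 m from the base axis. Payload 7 kg.
Tool frame: the origin (TCP) lies midway between the tips of the shut fingers; the grasp point (between the pads) lies 19 mm behind it; z points along the fingers, y is the line along which they close (so a half turn about z gives the same grasp; the last joint's range is limited). The gripper opens to 88 mm and grips with 3 to 60 N. Pads are 19 mm wide; open, the fingers measure 130 mm over their backs; the gripper's body (78 mm by 193 mm) begins 47 mm behind the grasp point.
Start: joints at [1.466, 0.359, 0.012, 0, -1.224, -0.288], TCP at [0.258, 0.624, 0.227] pointing down, gripper open.
Joint ranges: [-3.07, 3.07], [-1.43, 2.12], [-1.02, 1.25], [-3.03, 1.67], [-3.05, -0], [-3.03, 3.03]. Speed limits (rad/s): [2.39, 2.39, 3.01, 3.14, 3.14, 3.14].

### API

Orientations are given as [roll, pitch, yaw] about the fixed x, y, z axes, in that order (R = Rz(yaw) Ry(pitch) Rx(roll)).
In Python, from station import arm gives the robot as it stands.
- The arm moves only by the tool servo_tool, never from a script. Its argument "deltas" is a list of rows, each a list of 7 numbers: the closure, from -1 (fully open) to 1 (shut), then the shift along the tool's x, y, z in mm, then the turn, a rotation vector about the tool's x, y, z in degrees. In form: [[gripper, x, y, z, ax, ay, az], ...]. A call has 1 to 20 rows; each row shifts and turns the commanded pose from where the row before left it, along the tool's axes as they then stand; what a row does not reach is not made up. A row lasts 1/12 s, in which the tool goes at most 41.7 mm and 7.16 degrees, less where a joint would pass 70% of its speed; a pose out of reach is approached as far as the arm can. A call is refused whole if a number of a shift passes 41.7 or a number of a turn 7.16, either way. A call with a gripper value outside its range is refused whole. The fingers move at their own pace and stop on an object; "squeeze" is the grip in N (left out, the last holds). Time passes only in rows, so rows that do not move let the fingers close. It gives the time, the measured TCP pose, the force, the opening and the grip force at its end, in the units of the state.
- arm.get_state(): the state, without advancing time (a new reading comes with each control period).
- arm.grab_frame(name): name is "side" or "top" or "wrist"; returns a dict with "color" (400x640x3 uint8, red, green, blue), "K" (3x3 intrinsics, pixels), "position" and "orientation" of the camera in the world. Camera axes: x right, y down, z forward; pixel columns grow to the right and rows downward; lengths in m; the calibration is good to about 2 mm. A picture is of the moment at which its call begins. There is no depth.
- arm.job_done(): hands the job in; it is judged then, once.
Trained networks look in a picture, given as the dict that the camera call returned (one of the last four; its "shot" number tells which), for a name from the list of things; names that differ only in an ending like _2 or _b are one class to them, and where a whole thing is asked for, a point or a joint stands for the part that bears it (a point fixed in the world has none). Each returns a list of dicts, best first, with "conf" (0 to 1); they miss things now and then, are a little off and sometimes report something else, mostly with a low value. They report only what shows in the picture. A call takes as long as a camera call. They do not tell look-alikes from the thing itself.
- arm.recognise(query, picture): "at" ([x, y, z] in m, in the coordinates of the camera as it stood for that picture, good to about 4 mm: the middle of the surface that is visible of it).
The state is a dict: "t": time; "q": joint angles; "qd": joint speeds; "joint_efforts": joint torques, N m; "eef_pos": TCP position; "ee_rot": TCP orientation; "force": force on the tool from outside, world axes, zero at the start; "moment": the same for the moment, N m; "width": finger opening in m; "gripper_force": force on a finger pad.
Only numpy, scipy, OpenCV 4.12 (cv2) and the standard library are available. Lean on these libraries where they do the work, as an engineer would, in place of code of your own. Each camera call takes 0.05 s, during which the arm holds its last target. There are 200 camera calls.

## Working session

There is one attempt and no reset: what is moved stays moved. The work goes in short steps, Python scripts to look and compute and a tool call to move; the robot and the scene stay as the last step left them, time stands still between calls to the robot, and variables do not carry over. Pictures are saved under pics/ and viewed, at most 10 in all, crops included, and the job is handed in when it is done.

Besides the shell and the picture viewer there is one more tool, called as name([rows], argument=value, ...), one row to a line, values as JSON. servo_tool: Moves the arm, as the interface text tells. Its arguments: {"type":"object","properties":{"deltas":{"type":"array","items":{"type":"array","items":{"type":"number"}}},"squeeze":{"type":"number"}},"required":["deltas"]}

```bash
mkdir -p pics; ls; cat > h.py <<'E'
import numpy as np, cv2
from scipy.spatial.transform import Rotation as R
from station import arm
def rot(o):
    o=np.array(o,float)
    if o.shape==(3,3): return o
    if o.shape==(4,): return R.from_quat(o).as_matrix()
    return R.from_euler('xyz',o).as_matrix()
def world(p,at): return rot(p['orientation'])@np.array(at)+np.array(p['position'])
def proj(p,w):
    c=rot(p['orientation']).T@(np.array(w)-np.array(p['position'])); u=np.array(p['K'])@c; return u[:2]/u[2]
def ray(p,uv,z):
    d=rot(p['orientation'])@np.linalg.inv(np.array(p['K']))@np.array([uv[0],uv[1],1.]); o=np.array(p['position']); return o+d*(z-o[2])/d[2]
def save(p,name): cv2.imwrite('pics/'+name+'.png',cv2.cvtColor(p['color'],cv2.COLOR_RGB2BGR))
E
python3 - <<'E'
from h import *
np.set_printoptions(precision=4,suppress=True)
s=arm.get_state(); print({k:s[k] for k in('t','eef_pos','ee_rot','width','force')})
for n in('top','side'):
    p=arm.grab_frame(n); save(p,n+'0')
    print(n,p['position'],p['orientation'])
    for q in('lid_out','small_lid','lid_in','feeder','handle','ram','tray','magazine','crank_axis'):
        try:
            for d in arm.recognise(q,p)[:4]: 
                w=world(p,d['at']); print(q,round(d['conf'],2),w,proj(p,w).round(0))
        except Exception as e: print(q,e)
E
```

```text
pics
{'t': 0.0, 'eef_pos': array([0.2582, 0.6231, 0.2256]), 'ee_rot': array([ 3.1399, -0.0001, -0.3929]), 'width': 0.08764567983488795, 'force': array([ 0.0541,  0.256 , -0.2196])}
top [0.2803 0.0069 1.3129] [-2.9105  0.0047 -1.6453]
lid_out 0.89 [ 0.5663 -0.327   0.0158] [425. 199.]
lid_out 0.87 [ 0.5765 -0.4199  0.0144] [455. 194.]
lid_out 0.67 [ 0.5174 -0.2338  0.0083] [396. 218.]
lid_out 0.33 [0.5504 0.0582 0.0356] [298. 212.]
small_lid 0.74 [ 0.432  -0.343   0.0147] [436. 243.]
lid_in 0.61 [0.5665 0.0641 0.1162] [294. 201.]
feeder 0.74 [0.5479 0.0546 0.0394] [299. 213.]
ram 0.68 [0.5713 0.1265 0.1143] [271. 201.]
ram 0.21 [0.546  0.0568 0.0382] [298. 214.]
tray 0.59 [0.5476 0.0587 0.0389] [298. 213.]
magazine 0.82 [0.5472 0.0581 0.038 ] [298. 213.]
crank_axis 0.79 [0.55   0.06   0.0364] [297. 212.]
side [ 0.4127 -0.9535  0.9903] [-2.3158 -0.0025 -0.1304]
lid_out 0.78 [ 0.5696 -0.335   0.0112] [346. 322.]
lid_out 0.61 [ 0.573  -0.4238  0.0143] [354. 354.]
lid_out 0.56 [ 0.5187 -0.2438  0.0158] [321. 294.]
small_lid 0.62 [ 0.4312 -0.346   0.0123] [291. 332.]
feeder 0.84 [0.5577 0.0074 0.0326] [322. 222.]
feeder 0.59 [ 0.7098 -0.3834  0.0257] [406. 330.]
handle 0.65 [0.5847 0.2523 0.1703] [320. 138.]
ram 0.71 [ 0.4125 -0.4692  0.0035] [288. 383.]
ram 0.51 [0.5728 0.1224 0.1135] [322. 177.]
tray 0.76 [0.563  0.0144 0.0378] [324. 219.]
tray 0.51 [ 0.5679 -0.3339  0.0107] [345. 322.]
magazine 0.82 [0.5585 0.0075 0.0306] [322. 222.]
crank_axis 0.86 [0.5601 0.0132 0.0335] [323. 220.]
```

```bash
python3 - <<'E'
import cv2
a=cv2.imread('pics/top0.png')[120:300,200:500]; b=cv2.imread('pics/side0.png')[100:400,200:500]
cv2.imwrite('pics/a.png',cv2.resize(a,(800,480),interpolation=cv2.INTER_CUBIC)); cv2.imwrite('pics/b.png',cv2.resize(b,(600,600),interpolation=cv2.INTER_CUBIC))
E
```

```text
(no output)
```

View pics/a.png

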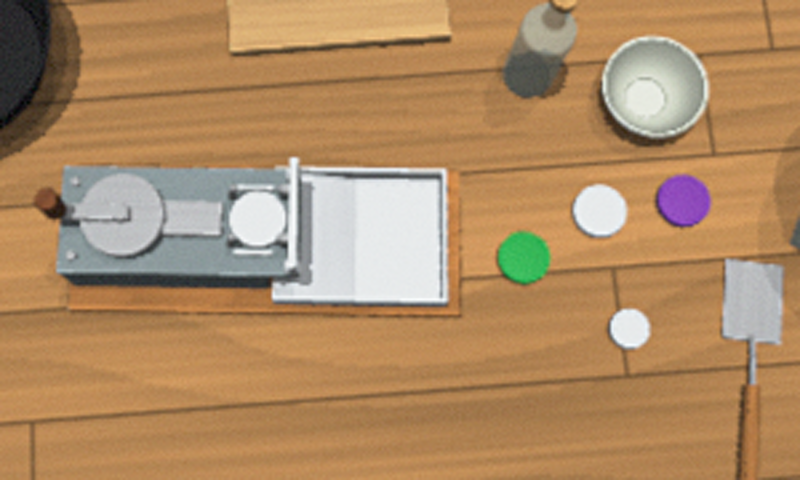

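View pics/b.png

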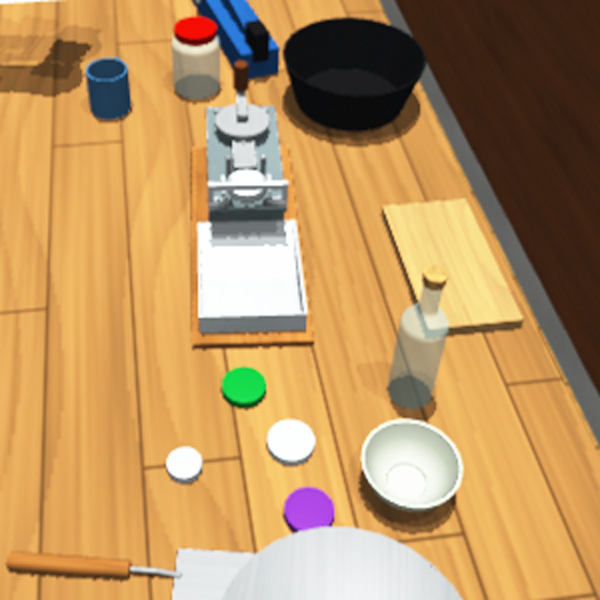

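The large white lid is at top-camera pixel (425,199), about (0.567, -0.33). The green and purple ones are the look-alikes. The feeder runs along world y, turned about -0.1 rad, with its knob at y≈0.25. I'll move over the magazine first and check from near.

```bash
cat >> h.py <<'E'
def plan(p0,y0,p1,y1,n,g=-1,nd=1):
    """rows taking the (tool-down) pose p0,yaw0 -> p1,yaw1 in n equal steps; rounding is carried along"""
    p=np.array(p0,float); y=y0; rows=[]
    for i in range(n):
        t=(i+1)/n; tgt=np.array(p0)+t*(np.array(p1)-np.array(p0)); yt=y0+t*(y1-y0)
        Rm=R.from_euler('xyz',[np.pi,0,y]).as_matrix()
        d=np.round(Rm.T@(tgt-p)*1000,nd); a=round(-np.degrees(yt-y),nd)
        p=p+Rm@d/1000; y-=np.radians(a); rows.append([g,*[float(v)+0. for v in d],0,0,float(a)+0.])
    return rows
def show(rows): print('['+','.join('['+','.join(f'{v:g}' for v in r)+']' for r in rows)+']')
E
python3 - <<'E'
from h import *
s=arm.get_state()
show(plan(s['eef_pos'],s['ee_rot'][2],[0.50,0.09,0.30],-1.667,18))
E
```

```text
[[-1,23.7,22.2,-4.1,0,0,4.1],[-1,25.3,20.5,-4.1,0,0,4],[-1,26.7,18.7,-4,0,0,4.1],[-1,27.9,16.7,-4.1,0,0,4],[-1,29,14.8,-4.1,0,0,4.1],[-1,30,12.6,-4.1,0,0,4],[-1,30.8,10.5,-4,0,0,4.1],[-1,31.5,8.3,-4.1,0,0,4],[-1,31.9,6.1,-4.1,0,0,4.1],[-1,32.4,3.7,-4.1,0,0,4.1],[-1,32.5,1.4,-4.1,0,0,4],[-1,32.5,-0.8,-4,0,0,4.1],[-1,32.4,-3.1,-4.1,0,0,4],[-1,32.1,-5.4,-4.1,0,0,4.1],[-1,31.6,-7.7,-4.1,0,0,4],[-1,31,-9.9,-4,0,0,4.1],[-1,30.2,-12.1,-4.1,0,0,4.1],[-1,29.3,-14.2,-4.1,0,0,4]]
```

servo_tool([
  [-1,23.7,22.2,-4.1,0,0,4.1],
  [-1,25.3,20.5,-4.1,0,0,4],
  [-1,26.7,18.7,-4,0,0,4.1],
  [-1,27.9,16.7,-4.1,0,0,4],
  [-1,29,14.8,-4.1,0,0,4.1],
  [-1,30,12.6,-4.1,0,0,4],
  [-1,30.8,10.5,-4,0,0,4.1],
  [-1,31.5,8.3,-4.1,0,0,4],
  [-1,31.9,6.1,-4.1,0,0,4.1],
  [-1,32.4,3.7,-4.1,0,0,4.1],
  [-1,32.5,1.4,-4.1,0,0,4],
  [-1,32.5,-0.8,-4,0,0,4.1],
  [-1,32.4,-3.1,-4.1,0,0,4],
  [-1,32.1,-5.4,-4.1,0,0,4.1],
  [-1,31.6,-7.7,-4.1,0,0,4],
  [-1,31,-9.9,-4,0,0,4.1],
  [-1,30.2,-12.1,-4.1,0,0,4.1],
  [-1,29.3,-14.2,-4.1,0,0,4],
  [-1,0,0,0,0,0,0],
])

```text
t: 2.58
eef_pos: [0.5016, 0.0861, 0.3009]
ee_rot: [-3.14, -0.0, -1.674]
force: [-0.2, 0.4, 0.1]
width: 0.0875
gripper_force: 0.0
```

```bash
python3 - <<'E'
from h import *
np.set_printoptions(precision=4,suppress=True)
s=arm.get_state(); print(s['eef_pos'],s['ee_rot'],s['q'],s['t'])
p=arm.grab_frame('wrist'); save(p,'w1'); print(p['position'],rot(p['orientation']))
import pickle; pickle.dump(p,open('w1.pkl','wb'))
for q in('lid_in','handle','ram','lid_out'):
    for d in arm.recognise(q,p)[:3]: 
        w=world(p,d['at']); print(q,round(d['conf'],2),w,proj(p,w).round(0))
E
```

```text
[0.5016 0.0861 0.3009] [-3.1402 -0.0004 -1.6744] [ 0.5574  0.0389 -0.2257  0.0012 -1.3054 -0.6614] 2.5833
[0.4952 0.0143 0.4597] [[-0.9947  0.0988  0.0293]
 [ 0.103   0.9581  0.2672]
 [-0.0017  0.2688 -0.9632]]
lid_in 0.88 [0.5673 0.0539 0.1167] [256. 158.]
lid_in 0.58 [0.5568 0.015  0.0348] [271. 120.]
ram 0.74 [0.5657 0.1232 0.1106] [267. 216.]
ram 0.54 [0.5766 0.214  0.1258] [267. 291.]
```

View pics/w1.png

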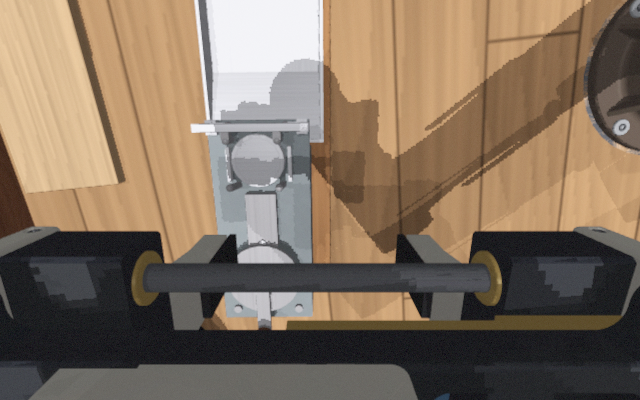

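The wrist picture shows the magazine lid at about (258,160), with the cross bar at row 127, the ram at (262,217) and the crank disc at about (265,275). I'll zoom in to measure it precisely.

```bash
python3 - <<'E'
import cv2
a=cv2.imread('pics/w1.png')[110:330,190:340]
cv2.imwrite('pics/c.png',cv2.resize(a,(409,600),interpolation=cv2.INTER_CUBIC))
E
```

```text
(no output)
```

View pics/c.png

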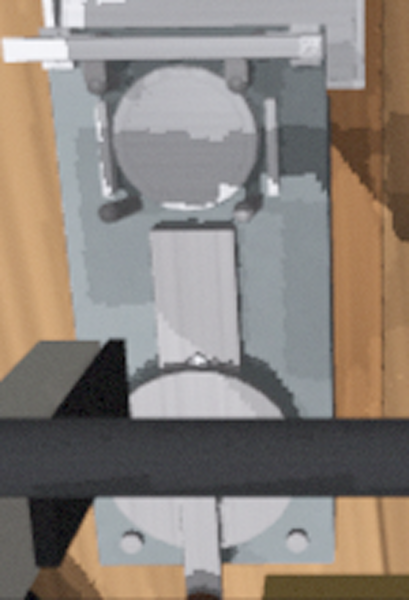

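```bash
python3 - <<'E'
from h import *
import pickle
np.set_printoptions(precision=4,suppress=True)
p=pickle.load(open('w1.pkl','rb'))
def c(u,v,z): return ray(p,(190+u/2.727,110+v/2.727),z)
for n,u,v,z in [('lid',185,137,.114),('rodLL',108,212,.144),('rodLR',243,213,.144),('rodUL',95,72,.144),('rodUR',236,70,.144),('scL',131,541,.102),('scR',297,540,.102),('ramTL',152,230,.112),('ramTR',234,228,.112),('ramBL',162,366,.112),('ramBR',240,364,.112),('armpin',204,580,.14),('blkBL',98,563,.1),('blkBR',333,563,.1)]: print(n,c(u,v,z))
# top camera: magazine lid ellipse & knob
E
```

```text
lid [0.5656 0.0564 0.114 ]
rodLL [0.5933 0.0782 0.144 ]
rodLR [0.5418 0.0839 0.144 ]
rodUL [0.5886 0.0257 0.144 ]
rodUR [0.5371 0.0304 0.144 ]
scL [0.6243 0.2498 0.102 ]
scR [0.5439 0.2575 0.102 ]
ramTL [0.586  0.0943 0.112 ]
ramTR [0.5512 0.097  0.112 ]
ramBL [0.5918 0.1564 0.112 ]
ramBR [0.5572 0.159  0.112 ]
armpin [0.5819 0.2476 0.14  ]
blkBL [0.6434 0.2618 0.1   ]
blkBR [0.5281 0.2736 0.1   ]
```

```bash
python3 - <<'E'
from h import *
np.set_printoptions(precision=4,suppress=True)
p=arm.grab_frame('top')
for uv,z in [((396,150),0),((446,153),.05),((411,121),.23),((425,198.7),.014)]: print(ray(p,uv,z))
s=arm.get_state(); print(s['t'],s['eef_pos'])
show(plan(s['eef_pos'],s['ee_rot'][2],[0.567,-0.28,0.17],-1.667,11))
pk=arm.grab_frame('wrist'); print(proj(pk,s['eef_pos']))
E
```

```text
[ 0.7343 -0.2611  0.    ]
[ 0.696  -0.4001  0.05  ]
[ 0.732  -0.2627  0.23  ]
[ 0.5679 -0.328   0.014 ]
2.8833 [0.4997 0.0907 0.2999]
[[-1,33,-9.3,11.8,0,0,0],[-1,33,-9.2,11.8,0,0,0],[-1,32.9,-9.3,11.8,0,0,0],[-1,33,-9.3,11.8,0,0,0],[-1,33,-9.3,11.8,0,0,0],[-1,33,-9.2,11.8,0,0,0.1],[-1,32.9,-9.4,11.9,0,0,0],[-1,33,-9.3,11.8,0,0,0],[-1,32.9,-9.3,11.8,0,0,0],[-1,33,-9.3,11.8,0,0,0],[-1,33,-9.4,11.8,0,0,0]]
[318.4824 249.2156]
```

servo_tool([
  [-1,33,-9.3,11.8,0,0,0],
  [-1,33,-9.3,11.8,0,0,0],
  [-1,33,-9.3,11.8,0,0,0],
  [-1,33,-9.3,11.8,0,0,0],
  [-1,33,-9.3,11.8,0,0,0],
  [-1,33,-9.3,11.8,0,0,0],
  [-1,33,-9.3,11.8,0,0,0],
  [-1,33,-9.3,11.8,0,0,0],
  [-1,33,-9.3,11.8,0,0,0],
  [-1,33,-9.3,11.8,0,0,0],
  [-1,33,-9.3,11.8,0,0,0],
  [-1,0,0,0,0,0,0],
])

```text
t: 3.93
eef_pos: [0.5665, -0.2844, 0.1665]
ee_rot: [3.137, -0.0, -1.669]
force: [-0.2, 1.4, -0.1]
width: 0.0878
gripper_force: 0.0
```

```bash
python3 - <<'E'
from h import *
np.set_printoptions(precision=4,suppress=True)
p=arm.grab_frame('wrist'); save(p,'w2'); s=arm.get_state(); print(s['t'],s['eef_pos'],s['ee_rot'])
for q in('lid_out',):
    for d in arm.recognise(q,p)[:4]: 
        w=world(p,d['at']); print(q,round(d['conf'],2),w,proj(p,w).round(0))
g=p['color'].astype(int); m=((g.min(2)>190)&(g.max(2)-g.min(2)<25)).astype(np.uint8)
n,l,st,c=cv2.connectedComponentsWithStats(m)
for i in range(1,n):
    if st[i,4]>1500:
        k,_=cv2.findContours((l==i).astype(np.uint8),0,1); e=cv2.fitEllipse(k[0]); print(st[i],e, ray(p,e[0],.014))
E
```

```text
3.9833 [ 0.5664 -0.2827  0.1676] [ 3.1377  0.0003 -1.6689]
lid_out 0.8 [ 0.5741 -0.4251  0.0144] [293.  38.]
lid_out 0.77 [ 0.5277 -0.2341  0.0158] [358. 230.]
lid_out 0.74 [ 0.5706 -0.3236  0.0178] [309. 150.]
[  68    0  146  150 1936] ((140.64300537109375, 73.1986312866211), (133.4049072265625, 156.3595733642578), 144.19322204589844) [ 0.7195 -0.4092  0.014 ]
[ 104   23  103  110 8430] ((155.48184204101562, 77.02992248535156), (95.35016632080078, 112.02311706542969), 145.7626953125) [ 0.7065 -0.4045  0.014 ]
[ 425   92   45   46 1614] ((447.454345703125, 114.3304443359375), (41.85674285888672, 47.17926788330078), 36.185081481933594) [ 0.4336 -0.3441  0.014 ]
```

View pics/w2.png

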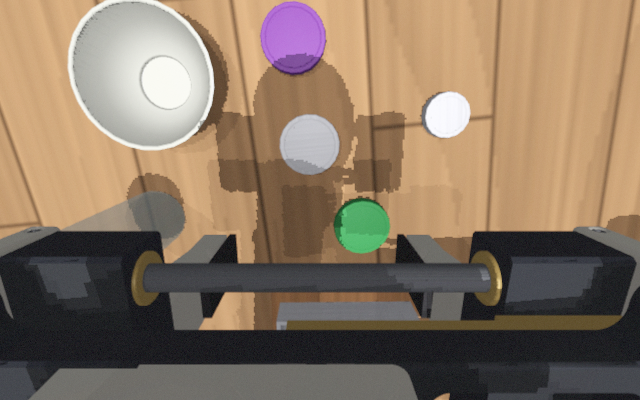

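The grey-looking large lid is at (310,144), in the arm's shadow, with the green one at (361,226), the purple at (293,38) and the small one at (447,115). Next I work out the grasp.

```bash
python3 - <<'E'
from h import *
np.set_printoptions(precision=4,suppress=True)
p=arm.grab_frame('wrist'); s=arm.get_state(); print(s['t'],s['eef_pos'],s['ee_rot'])
g=p['color'][105:185,270:350].astype(int); m=((g[...,0]-g[...,2])<25)&(g.min(2)>60)
m=m.astype(np.uint8); k,_=cv2.findContours(m,0,1); k=max(k,key=cv2.contourArea); e=cv2.fitEllipse(k); c=np.array(e[0])+[270,105]; print(e,c)
w=ray(p,c,.0135); print(w, [ray(p,(312,145),.0135)])
P=[w[0],w[1]]
show(plan(s['eef_pos'],s['ee_rot'][2],[*P,0.03],-1.667,6)); show(plan([*P,0.03],-1.667,[*P,0.004],-1.667,3))
E
```

```text
4.0833 [ 0.5671 -0.2808  0.1696] [ 3.1405  0.0001 -1.6667]
((39.42813491821289, 35.8010368347168), (58.98300552368164, 59.88780975341797), 172.75445556640625) [309.4281 140.801 ]
[ 0.5699 -0.3289  0.0135] [array([ 0.5677, -0.3245,  0.0135])]
[[-1,7.9,-1.2,23.3,0,0,0],[-1,8,-1.3,23.2,0,0,0],[-1,7.9,-1.2,23.3,0,0,0],[-1,7.9,-1.2,23.3,0,0,0],[-1,8,-1.3,23.2,0,0,0],[-1,7.9,-1.2,23.3,0,0,0]]
[[-1,0,0,8.7,0,0,0],[-1,0,0,8.6,0,0,0],[-1,0,0,8.7,0,0,0]]
```

servo_tool([
  [-1,8,-1.2,23.3,0,0,0],
  [-1,8,-1.2,23.3,0,0,0],
  [-1,8,-1.2,23.3,0,0,0],
  [-1,8,-1.2,23.3,0,0,0],
  [-1,8,-1.3,23.3,0,0,0],
  [-1,8,-1.3,23.3,0,0,0],
  [-1,0,0,8.7,0,0,0],
  [-1,0,0,8.7,0,0,0],
  [-1,0,0,8.6,0,0,0],
  [-1,0,0,0,0,0,0],
  [-1,0,0,0,0,0,0],
  [1,0,0,0,0,0,0],
  [1,0,0,0,0,0,0],
  [1,0,0,0,0,0,0],
  [1,0,0,0,0,0,0],
  [1,0,0,0,0,0,0],
], squeeze=15)

```text
t: 5.42
eef_pos: [0.5699, -0.3297, 0.0048]
ee_rot: [-3.141, -0.0, -1.667]
force: [-0.2, -0.2, 0.1]
width: 0.0598
gripper_force: 0.9
```

```bash
python3 - <<'E'
from h import *
np.set_printoptions(precision=4,suppress=True)
p=arm.grab_frame('wrist'); save(p,'w3'); s=arm.get_state(); print(s['t'],s['eef_pos'],s['ee_rot'],s['force'],s['width'],s['gripper_force'])
print(proj(p,s['eef_pos']))
for d in arm.recognise('lid_out',p)[:4]: w=world(p,d['at']); print(round(d['conf'],2),w,proj(p,w).round(0))
E
```

```text
5.4667 [ 0.5699 -0.3298  0.0048] [-3.1412 -0.0001 -1.667 ] [0.1563 0.116  2.9334] 0.05937450904968929 15.000258833169937
[318.4716 249.2237]
0.9 [ 0.5728 -0.4287  0.0159] [291.  52.]
0.83 [ 0.5738 -0.3373  0.0192] [309. 248.]
```

View pics/w3.png

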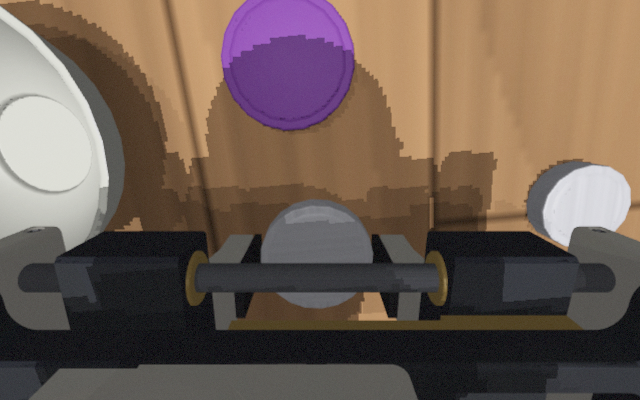

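The lid is held between the pads, centred near (317,253), opening 59 mm, grip 15 N. Next: lift and carry to a hover over the magazine.

```bash
python3 - <<'E'
from h import *
np.set_printoptions(precision=4,suppress=True)
p=arm.grab_frame('wrist'); s=arm.get_state()
w=ray(p,(317.3,253.5),.014); Rm=R.from_euler('xyz',s['ee_rot']).as_matrix()
off=Rm.T@(w-s['eef_pos']); print(w,off)
tx=Rm[:,0]
T=np.array([0.5655,0.0565])-tx[:2]*off[0]; print(T)
show(plan([0.5699,-.3298,.004],-1.667,[0.5699,-.3298,.104],-1.667,4,1))
show(plan([0.5699,-.3298,.104],-1.667,[0.567,-.19,.175],-1.667,5,1))
show(plan([0.567,-.19,.175],-1.667,[*T,0.175],-1.667,8,1))
E
```

```text
[ 0.5704 -0.3316  0.014 ] [ 0.0018 -0.0007 -0.0093]
[0.5657 0.0583]
[[1,0,0,-25,0,0,0],[1,0,0,-25,0,0,0],[1,0,0,-25,0,0,0],[1,0,0,-25,0,0,0]]
[[1,-27.8,3.3,-14.2,0,0,0],[1,-27.8,3.2,-14.2,0,0,0],[1,-27.7,3.3,-14.2,0,0,0],[1,-27.8,3.3,-14.2,0,0,0],[1,-27.8,3.2,-14.2,0,0,0]]
[[1,-30.9,3.1,0,0,0,0],[1,-30.9,3.2,0,0,0,0],[1,-30.8,3.1,0,0,0,0],[1,-30.9,3.2,0,0,0,0],[1,-30.9,3.1,0,0,0,0],[1,-30.9,3.2,0,0,0,0],[1,-30.8,3.1,0,0,0,0],[1,-30.9,3.2,0,0,0,0]]
```

servo_tool([
  [1,0,0,-15,0,0,0],
  [1,0,0,-25,0,0,0],
  [1,0,0,-30,0,0,0],
  [1,0,0,-30,0,0,0],
  [1,-27.8,3.2,-14.2,0,0,0],
  [1,-27.8,3.2,-14.2,0,0,0],
  [1,-27.8,3.2,-14.2,0,0,0],
  [1,-27.8,3.2,-14.2,0,0,0],
  [1,-27.8,3.2,-14.2,0,0,0],
  [1,-30.9,3.1,0,0,0,0],
  [1,-30.9,3.2,0,0,0,0],
  [1,-30.9,3.1,0,0,0,0],
  [1,-30.9,3.2,0,0,0,0],
  [1,-30.9,3.1,0,0,0,0],
  [1,-30.9,3.2,0,0,0,0],
  [1,-30.9,3.1,0,0,0,0],
  [1,-30.9,3.2,0,0,0,0],
  [1,0,0,0,0,0,0],
  [1,0,0,0,0,0,0],
  [1,0,0,0,0,0,0],
])

```text
t: 7.23
eef_pos: [0.5656, 0.0587, 0.1752]
ee_rot: [3.141, -0.0, -1.666]
force: [0.2, -0.3, -1.3]
width: 0.0593
gripper_force: 15.0
```

```bash
python3 - <<'E'
from h import *
import pickle
np.set_printoptions(precision=4,suppress=True)
p=arm.grab_frame('wrist'); pickle.dump(p,open('w4.pkl','wb')); s=arm.get_state(); print(s['t'],s['eef_pos'],s['ee_rot'],s['force'],s['width'],s['gripper_force'])
a=cv2.cvtColor(p['color'],cv2.COLOR_RGB2BGR)[150:330,220:420]; cv2.imwrite('pics/w4.png',cv2.resize(a,(660,594),interpolation=cv2.INTER_CUBIC))
E
```

```text
7.2833 [0.5656 0.0582 0.1752] [ 3.1412 -0.0002 -1.6671] [-0.1596 -0.2746 -0.1636] 0.05944202094874044 14.99991774559021
```

View pics/w4.png

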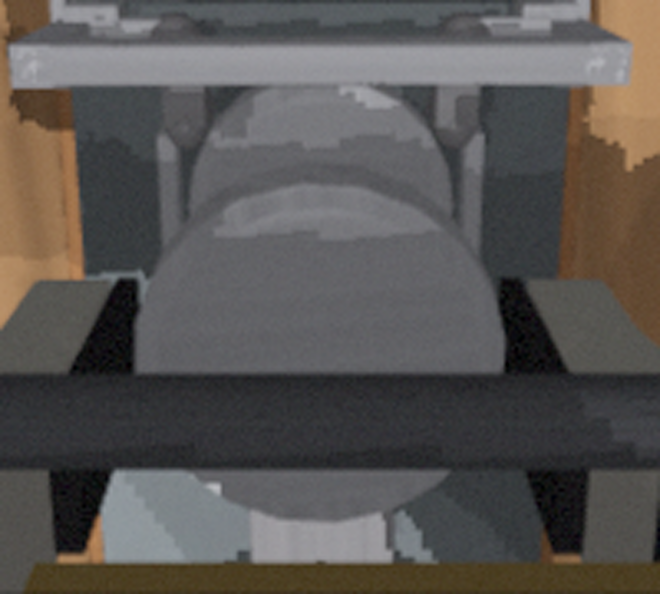

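```bash
python3 - <<'E'
from h import *
import pickle
np.set_printoptions(precision=4,suppress=True)
p=pickle.load(open('w4.pkl','rb'))
def c(u,v,z): return ray(p,(220+u/3.3,150+v/3.3),z)
yd=np.array([.097,.995])
a,b=c(182,126,.14),c(458,126,.14); print(a,b,a-b); print('mag from rods',((a+b)/2)[:2]+.0245*yd)
print('hand lid',(c(135,351,.1845)+c(505,351,.1845))/2, c(320,183,.1845),c(320,520,.1845))
print('lid_in top edge',c(320,84,.114)[:2]+.03*yd, c(188,190,.114),c(452,190,.114))
print('bar', c(10,62,.14)-c(630,62,.14), 'strips',c(167,140,.12),c(470,140,.12))
E
```

```text
[0.5906 0.0296 0.14  ] [0.5371 0.0347 0.14  ] [ 0.0535 -0.0051  0.    ]
mag from rods [0.5662 0.0566]
hand lid [0.5664 0.0585 0.1845] [0.5638 0.0306 0.1845] [0.5693 0.0893 0.1845]
lid_in top edge [0.5664 0.0587] [0.5952 0.0501 0.114 ] [0.5362 0.0558 0.114 ]
bar [ 0.1181 -0.0113  0.    ] strips [0.5973 0.0368 0.12  ] [0.5323 0.043  0.12  ]
```

servo_tool([
  [1,2,0,12,0,0,0],
  [1,0,0,12,0,0,0],
  [1,0,0,4,0,0,0],
  [1,0,0,3,0,0,0],
  [1,0,0,3,0,0,0],
  [1,0,0,3,0,0,0],
  [1,0,0,3,0,0,0],
])

```text
t: 7.87
eef_pos: [0.5659, 0.0566, 0.1355]
ee_rot: [-3.141, 0.0, -1.667]
force: [0.1, 0.5, 0.7]
width: 0.0594
gripper_force: 15.0
```

servo_tool([
  [1,0,0,4,0,0,0],
  [1,0,0,4,0,0,0],
  [1,0,0,4,0,0,0],
  [1,0,0,2,0,0,0],
  [1,0,0,1.5,0,0,0],
  [1,0,0,0,0,0,0],
])

```text
t: 8.37
eef_pos: [0.5654, 0.0567, 0.1194]
ee_rot: [3.141, -0.0, -1.667]
force: [0.2, 0.4, -0.7]
width: 0.0591
gripper_force: 15.0
```

servo_tool([
  [-0.3,0,0,0,0,0,0],
  [-0.3,0,0,0,0,0,0],
  [-0.3,0,0,0,0,0,0],
  [-0.5,0,0,-5,0,0,0],
  [-0.5,0,0,-25,0,0,0],
  [-1,0,0,-38,0,0,0],
  [-1,0,0,-38,0,0,0],
  [-1,-5,0,-30,0,0,0],
  [-1,0,0,0,0,0,0],
  [-1,0,0,0,0,0,0],
])

```text
t: 9.2
eef_pos: [0.5671, 0.0622, 0.2588]
ee_rot: [-3.137, 0.002, -1.667]
force: [0.3, -0.7, -0.5]
width: 0.0869
gripper_force: 0.0
```

```bash
python3 - <<'E'
from h import *
import pickle
np.set_printoptions(precision=4,suppress=True)
for n in('wrist','side'):
    p=arm.grab_frame(n); pickle.dump(p,open(n+'5.pkl','wb'))
    for q in('lid_in','handle','ram'):
        for d in arm.recognise(q,p)[:3]: w=world(p,d['at']); print(n,q,round(d['conf'],2),w,proj(p,w).round(0))
    c=cv2.cvtColor(p['color'],cv2.COLOR_RGB2BGR)
    if n=='wrist': A=cv2.resize(c[100:340,190:370],(450,600),interpolation=cv2.INTER_CUBIC)
    else: B=cv2.resize(c[115:215,290:350],(350,583),interpolation=cv2.INTER_CUBIC)
B=cv2.copyMakeBorder(B,0,17,0,0,cv2.BORDER_CONSTANT); cv2.imwrite('pics/w5.png',np.hstack([A,B]))
s=arm.get_state(); print(s['t'],s['eef_pos'],s['ee_rot'],s['force'],s['width'])
E
```

```text
wrist lid_in 0.56 [0.5675 0.0268 0.116 ] [314. 154.]
wrist ram 0.6 [0.5697 0.1175 0.1114] [321. 239.]
side lid_in 0.38 [0.5591 0.0322 0.1063] [322. 198.]
side handle 0.47 [ 0.4122 -0.4711  0.0021] [288. 384.]
side ram 0.52 [0.5702 0.131  0.1144] [321. 175.]
9.6 [0.5659 0.0615 0.2551] [ 3.1403 -0.0008 -1.667 ] [0.0816 0.3257 0.328 ] 0.08762879441855827
```

View pics/w5.png

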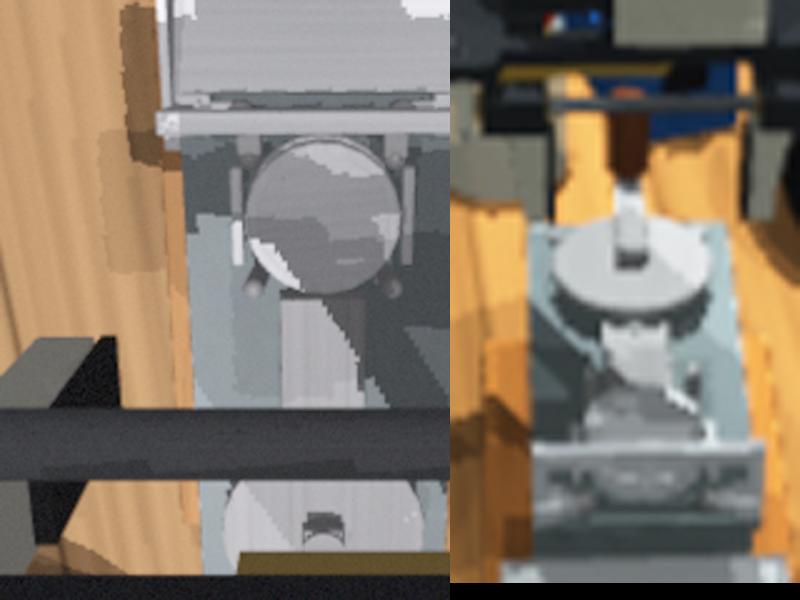

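The loose lid now sits flat on the stack between the four rods: lid at (323,215) in the left crop, rods around it. Next I turn the tool and go beside the knob.

```bash
python3 - <<'E'
from h import *
np.set_printoptions(precision=4,suppress=True)
s=arm.get_state()
show(plan(s['eef_pos'],s['ee_rot'][2],[0.56,0.268,0.255],-0.58,10))
p=arm.grab_frame('top'); print(ray(p,(217.6,196.1),.188))
E
```

```text
[[-1,-20.5,2.6,0,0,0,-6.2],[-1,-20.6,0.3,0,0,0,-6.3],[-1,-20.6,-1.9,0,0,0,-6.2],[-1,-20.2,-4.2,0,0,0,-6.2],[-1,-19.7,-6.3,0,0,0,-6.2],[-1,-18.9,-8.4,0.1,0,0,-6.3],[-1,-17.8,-10.4,0,0,0,-6.2],[-1,-16.6,-12.2,0,0,0,-6.2],[-1,-15.2,-14,0,0,0,-6.3],[-1,-13.6,-15.6,0,0,0,-6.2]]
[0.5776 0.2598 0.188 ]
```

servo_tool([
  [-1,-20.5,2.6,0,0,0,-6.2],
  [-1,-20.6,0.3,0,0,0,-6.3],
  [-1,-20.6,-1.9,0,0,0,-6.2],
  [-1,-20.2,-4.2,0,0,0,-6.2],
  [-1,-19.7,-6.3,0,0,0,-6.2],
  [-1,-18.9,-8.4,0,0,0,-6.3],
  [-1,-17.8,-10.4,0,0,0,-6.2],
  [-1,-16.6,-12.2,0,0,0,-6.2],
  [-1,-15.2,-14,0,0,0,-6.3],
  [-1,-13.6,-15.6,0,0,0,-6.2],
  [-1,0,0,0,0,0,0],
  [-1,0,0,0,0,0,0],
])

```text
t: 10.65
eef_pos: [0.5599, 0.269, 0.2551]
ee_rot: [3.14, 0.0, -0.579]
force: [0.5, -0.2, -0.0]
width: 0.0873
gripper_force: 0.0
```

```bash
python3 - <<'E'
from h import *
import pickle
np.set_printoptions(precision=4,suppress=True)
arm.grab_frame('wrist');p=arm.grab_frame('wrist'); pickle.dump(p,open('w6.pkl','wb'))
s=arm.get_state(); print(s['t'],s['eef_pos'],s['ee_rot'],s['force'],s['width'])
for q in('handle','crank','ram'):
        for d in arm.recognise(q,p)[:3]: w=world(p,d['at']); print(q,round(d['conf'],2),w,proj(p,w).round(0))
save(p,'w6')
E
```

```text
10.75 [0.5601 0.2678 0.2555] [ 3.1408  0.0001 -0.5811] [ 0.7233 -0.5097  0.9933] 0.08807738294394492
handle 0.92 [0.5881 0.2634 0.185 ] [302. 180.]
crank 0.94 [0.5814 0.2023 0.1249] [364. 137.]
ram 0.66 [0.5706 0.1195 0.1097] [444.  96.]
ram 0.32 [0.5818 0.1276 0.1019] [428.  91.]
```

View pics/w6.png

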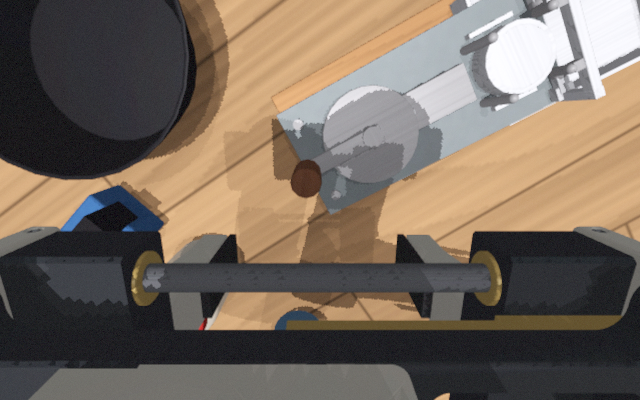

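The knob's top shows at about (306,183), the crank disc centre at (371,134). I'll segment both for precise numbers.

```bash
python3 - <<'E'
from h import *
import pickle
from scipy.optimize import least_squares
np.set_printoptions(precision=4,suppress=True)
p=pickle.load(open('w6.pkl','rb'))
g=p['color'].astype(int)[140:215,270:345]
m=((g[...,0]<130)&(g[...,0]-g[...,2]>25)&(g[...,0]>1.6*g[...,2])&(g[...,1]<75)).astype(np.uint8); 
n,l,st,c=cv2.connectedComponentsWithStats(m); i=1+st[1:,4].argmax(); print(st[i]+[270,140,0,0,0],c[i]+[270,140])
# silhouette fit: project capsule of cylinder (140..188, r 12) and match bbox/mask
mask=(l==i)
def sil(xy):
    a=np.linspace(0,2*np.pi,40); pts=[proj(p,[xy[0]+.012*np.cos(t),xy[1]+.012*np.sin(t),z]) for z in(.141,.188) for t in a]
    h=cv2.convexHull(np.array(pts,np.float32)); im=np.zeros((75*4,75*4),np.uint8)
    cv2.fillConvexPoly(im,np.int32((h-[270,140]+.5)*4),1); return cv2.resize(im.astype(np.float32),(75,75),interpolation=cv2.INTER_AREA)
best=min(((np.abs(sil((x,y))-mask).sum(),x,y) for x in np.arange(.575,.597,.001) for y in np.arange(.243,.27,.001)))
print('knob',best,mask.sum(), 'naive',ray(p,(306,183),.188))
for z in(.12,.125,.13): print('disc',z,ray(p,(371,134.5),z), np.linalg.norm(ray(p,(322,134.5),z)-ray(p,(420,134.5),z)))
print('mag lid',ray(p,(516,56.5),.128))
K=np.array(best[1:]); yd=np.array([.097,.995]); print('axis',K-.065*yd)
E
```

```text
[291 160  30  37 897] [305.7926 178.4236]
knob (np.float32(134.6875), np.float64(0.586), np.float64(0.262)) 897 naive [0.5849 0.2619 0.188 ]
disc 0.12 [0.579  0.1958 0.12  ] 0.09102766084374174
disc 0.125 [0.5797 0.1964 0.125 ] 0.08948014602633028
disc 0.13 [0.5804 0.1969 0.13  ] 0.08793263120891881
mag lid [0.5687 0.061  0.128 ]
axis [0.5797 0.1973]
```

```bash
python3 - <<'E'
from h import *
s=arm.get_state(); P=[.5855,.262]
show(plan(s['eef_pos'],s['ee_rot'][2],[*P,.24],s['ee_rot'][2],2))
E
```

```text
[[-1,12,-4.7,8,0,0,0],[-1,12.1,-4.6,8,0,0,0]]
```

servo_tool([
  [-1,12,-4.7,8,0,0,0],
  [-1,12.1,-4.6,8,0,0,0],
  [-1,0,0,25,0,0,0],
  [-1,0,0,30,0,0,0],
  [-1,0,0,22,0,0,0],
  [-1,0,0,10,0,0,0],
  [0.2,0,0,0,0,0,0],
  [1,0,0,0,0,0,0],
  [1,0,0,0,0,0,0],
  [1,0,0,0,0,0,0],
  [1,0,0,0,0,0,0],
  [1,0,0,0,0,0,0],
], squeeze=4)

```text
t: 11.9
eef_pos: [0.5858, 0.2631, 0.154]
ee_rot: [-3.14, -0.001, -0.579]
force: [0.0, 0.2, -0.1]
width: 0.0532
gripper_force: 0.0
```

servo_tool([
  [1,0,0,0,0,0,0],
  [1,0,0,0,0,0,0],
  [1,0,0,0,0,0,0],
  [1,0,0,0,0,0,0],
  [1,0,0,0,0,0,0],
])

```text
t: 12.32
eef_pos: [0.5853, 0.2623, 0.1529]
ee_rot: [3.141, -0.0, -0.58]
force: [-1.9, -2.1, 1.4]
width: 0.0239
gripper_force: 4.0
```

servo_tool([
  [1,0,0.5,0,0,0,0],
  [1,0,0,0,0,0,0],
  [1,0,0,0,0,0,0],
], squeeze=18)

```text
t: 12.57
eef_pos: [0.5853, 0.2623, 0.1529]
ee_rot: [-3.141, -0.0, -0.58]
force: [-0.2, -1.4, 1.7]
width: 0.0234
gripper_force: 18.0
```

```bash
python3 - <<'E'
from h import *
np.set_printoptions(precision=4,suppress=True)
s=arm.get_state(); print({k:s[k] for k in('t','eef_pos','ee_rot','force','width','gripper_force','q')})
E
```

```text
{'t': 12.5667, 'eef_pos': array([0.5853, 0.2623, 0.1529]), 'ee_rot': array([-3.1415, -0.0001, -0.5796]), 'force': array([-0.2492, -1.3732,  1.7272]), 'width': 0.023444224023106527, 'gripper_force': 18.000126779079437, 'q': array([ 0.7251,  0.357 , -0.1658,  0.0001, -1.0478,  0.2661])}
```

```bash
cat >> h.py <<'E'
F=-0.098; EX=np.array([np.cos(F),np.sin(F)]); EY=np.array([-np.sin(F),np.cos(F)]); AX=np.array([.5853,.2623])-.065*EY
def kn(q): return AX+.065*(np.sin(q)*EX+np.cos(q)*EY)
def qof(pos,ax=None):
    d=np.array(pos[:2])-(AX if ax is None else ax); return np.arctan2(d@EX,d@EY)%(2*np.pi), np.linalg.norm(d)
def crank(qs,p0,yaw=-0.58,off=(0,0)):
    Rm=R.from_euler('xyz',[np.pi,0,yaw]).as_matrix()[:2,:2]; p=np.array(p0,float)[:2]; rows=[]
    for q in qs[1:]:
        d=np.round(Rm.T@(kn(q)+np.array(off)-p)*1000,1); p=p+Rm@d/1000; rows.append([1,d[0]+0.,d[1]+0.,0,0,0,0])
    return rows
E
python3 - <<'E'
from h import *
q=np.cumsum([0,.03,.05,.07]+[.075]*6); print(q[-1]); show(crank(q,kn(0)))
E
```

```text
0.6
[[1,1.7,-0.9,0,0,0,0],[1,3,-1.3,0,0,0,0],[1,4.2,-1.7,0,0,0,0],[1,4.7,-1.4,0,0,0,0],[1,4.8,-1,0,0,0,0],[1,4.8,-0.7,0,0,0,0],[1,4.9,-0.4,0,0,0,0],[1,4.8,0.1,0,0,0,0],[1,4.9,0.3,0,0,0,0]]
```

servo_tool([
  [1,1.7,-0.9,0,0,0,0],
  [1,3,-1.3,0,0,0,0],
  [1,4.2,-1.7,0,0,0,0],
  [1,4.7,-1.4,0,0,0,0],
  [1,4.8,-1,0,0,0,0],
  [1,4.8,-0.7,0,0,0,0],
  [1,4.9,-0.4,0,0,0,0],
  [1,4.8,0.1,0,0,0,0],
  [1,4.9,0.3,0,0,0,0],
])

```text
t: 13.32
eef_pos: [0.6205, 0.2466, 0.1528]
ee_rot: [3.14, 0.001, -0.58]
force: [-5.6, -4.1, 5.4]
width: 0.0238
gripper_force: 18.0
```

```bash
python3 - <<'E'
from h import *
np.set_printoptions(precision=4,suppress=True)
s=arm.get_state(); print({k:s[k] for k in('t','eef_pos','ee_rot','force','width','gripper_force')}); print(qof(s['eef_pos']),kn(.6))
q=.6+np.cumsum([0]+[.075]*10); print(q[-1]); show(crank(q,kn(.6)))
E
```

```text
{'t': 13.3167, 'eef_pos': array([0.6205, 0.2466, 0.1528]), 'ee_rot': array([ 3.1401,  0.0005, -0.5799]), 'force': array([-5.5613, -4.0657,  5.4415]), 'width': 0.023836117517346662, 'gripper_force': 18.003007024526596}
(np.float64(0.6065470702632356), np.float64(0.06424335456460396)) [0.6207 0.2474]
1.3499999999999999
[[1,4.8,0.8,0,0,0,0],[1,4.8,1.1,0,0,0,0],[1,4.6,1.4,0,0,0,0],[1,4.5,1.8,0,0,0,0],[1,4.4,2.2,0,0,0,0],[1,4.2,2.5,0,0,0,0],[1,4,2.7,0,0,0,0],[1,3.8,3.1,0,0,0,0],[1,3.6,3.3,0,0,0,0],[1,3.2,3.6,0,0,0,0]]
```

```bash
cat >> h.py <<'E'
def setf(f,ax):
    global F,EX,EY,AX
    F=f; EX=np.array([np.cos(F),np.sin(F)]); EY=np.array([-np.sin(F),np.cos(F)]); AX=np.array(ax)
setf(-.115,[.5778,.1977])
E
python3 - <<'E'
from h import *
q=.6+np.cumsum([0]+[.075]*10); print(q[-1]); show(crank(q,[.6207,.2474])); print(kn(.6),kn(q[-1]))
E
```

```text
1.3499999999999999
[[1,4.9,1.5,0,0,0,0],[1,4.7,1.2,0,0,0,0],[1,4.7,1.5,0,0,0,0],[1,4.4,1.9,0,0,0,0],[1,4.4,2.3,0,0,0,0],[1,4.1,2.5,0,0,0,0],[1,4,2.8,0,0,0,0],[1,3.7,3.2,0,0,0,0],[1,3.5,3.4,0,0,0,0],[1,3.3,3.6,0,0,0,0]]
[0.62041513 0.24678106] [0.64243657 0.20456394]
```

servo_tool([
  [1,4.9,1.5,-0.5,0,0,0],
  [1,4.7,1.2,0,0,0,0],
  [1,4.7,1.5,0,0,0,0],
  [1,4.4,1.9,0,0,0,0],
  [1,4.4,2.3,0,0,0,0],
  [1,4.1,2.5,0,0,0,0],
  [1,4,2.8,0,0,0,0],
  [1,3.7,3.2,0,0,0,0],
  [1,3,3,0,0,0,0],
  [1,2,2.2,0,0,0,0],
  [1,0,0,0,0,0,0],
])

```text
t: 14.23
eef_pos: [0.6418, 0.2069, 0.1529]
ee_rot: [-3.142, 0.001, -0.58]
force: [-3.7, -0.5, -1.5]
width: 0.0236
gripper_force: 18.0
```

```bash
python3 - <<'E'
from h import *
np.set_printoptions(precision=4,suppress=True)
s=arm.get_state(); print({k:s[k] for k in('t','eef_pos','force','gripper_force')}); print(qof(s['eef_pos']))
P=np.array([[.5853,.2623],[.6205,.2466],s['eef_pos'][:2]])
from scipy.optimize import least_squares
print(least_squares(lambda c:np.linalg.norm(P-c,axis=1)-.065,AX).x)
E
```

```text
{'t': 14.2333, 'eef_pos': array([0.6418, 0.2069, 0.1529]), 'force': array([-3.7237, -0.48  , -1.5145]), 'gripper_force': 17.999857664108276}
(np.float64(1.313650685501225), np.float64(0.06464997094901134))
[0.5775 0.1978]
```

```bash
sed -i 's/^setf(.*/setf(-.115,[.5773,.1978])/' h.py
python3 - <<'E'
from h import *
q=1.313+np.cumsum([0]+[.045]*3+[.015]*17); print(q[-1]); show(crank(q,[.6421,.2069])); print(kn(1.313))
q=q[-1]+np.cumsum([0]+[.015]*20); print(q[-1]); show(crank(q,kn(q[0])));
q=q[-1]+np.cumsum([0]+[.015]*20); print(q[-1]); show(crank(q,kn(q[0])));
q=q[-1]+np.cumsum([0]+[.015]*20); print(q[-1]); show(crank(q,kn(q[0])));
E
```

```text
1.7030000000000003
[[1,1.4,2.4,0,0,0,0],[1,1.8,2.3,0,0,0,0],[1,1.7,2.4,0,0,0,0],[1,0.5,0.8,0,0,0,0],[1,0.5,0.8,0,0,0,0],[1,0.5,0.8,0,0,0,0],[1,0.5,0.9,0,0,0,0],[1,0.5,0.8,0,0,0,0],[1,0.5,0.9,0,0,0,0],[1,0.5,0.8,0,0,0,0],[1,0.4,0.9,0,0,0,0],[1,0.4,0.9,0,0,0,0],[1,0.5,0.9,0,0,0,0],[1,0.4,0.9,0,0,0,0],[1,0.4,0.8,0,0,0,0],[1,0.3,0.9,0,0,0,0],[1,0.4,0.9,0,0,0,0],[1,0.4,1,0,0,0,0],[1,0.3,0.9,0,0,0,0],[1,0.3,0.9,0,0,0,0]]
[0.64163842 0.20705025]
2.0030000000000006
[[1,0.3,0.9,0,0,0,0],[1,0.3,1,0,0,0,0],[1,0.3,0.9,0,0,0,0],[1,0.3,0.9,0,0,0,0],[1,0.2,1,0,0,0,0],[1,0.3,0.9,0,0,0,0],[1,0.2,1,0,0,0,0],[1,0.2,0.9,0,0,0,0],[1,0.2,1,0,0,0,0],[1,0.2,0.9,0,0,0,0],[1,0.2,1,0,0,0,0],[1,0.1,0.9,0,0,0,0],[1,0.2,1,0,0,0,0],[1,0.1,1,0,0,0,0],[1,0.1,0.9,0,0,0,0],[1,0.1,1,0,0,0,0],[1,0.1,1,0,0,0,0],[1,0,1,0,0,0,0],[1,0.1,0.9,0,0,0,0],[1,0,1,0,0,0,0]]
2.303000000000001
[[1,0,1,0,0,0,0],[1,0,0.9,0,0,0,0],[1,0,1,0,0,0,0],[1,0,1,0,0,0,0],[1,0,1,0,0,0,0],[1,-0.1,0.9,0,0,0,0],[1,0,1,0,0,0,0],[1,-0.1,1,0,0,0,0],[1,-0.1,1,0,0,0,0],[1,-0.1,0.9,0,0,0,0],[1,-0.1,1,0,0,0,0],[1,-0.2,1,0,0,0,0],[1,-0.1,0.9,0,0,0,0],[1,-0.2,1,0,0,0,0],[1,-0.2,0.9,0,0,0,0],[1,-0.2,1,0,0,0,0],[1,-0.2,1,0,0,0,0],[1,-0.2,0.9,0,0,0,0],[1,-0.2,1,0,0,0,0],[1,-0.3,0.9,0,0,0,0]]
2.603000000000001
[[1,-0.3,0.9,0,0,0,0],[1,-0.2,1,0,0,0,0],[1,-0.3,0.9,0,0,0,0],[1,-0.3,0.9,0,0,0,0],[1,-0.4,0.9,0,0,0,0],[1,-0.3,1,0,0,0,0],[1,-0.3,0.9,0,0,0,0],[1,-0.4,0.9,0,0,0,0],[1,-0.4,0.9,0,0,0,0],[1,-0.4,0.9,0,0,0,0],[1,-0.4,0.9,0,0,0,0],[1,-0.4,0.8,0,0,0,0],[1,-0.4,0.9,0,0,0,0],[1,-0.5,0.9,0,0,0,0],[1,-0.4,0.9,0,0,0,0],[1,-0.5,0.8,0,0,0,0],[1,-0.5,0.9,0,0,0,0],[1,-0.4,0.8,0,0,0,0],[1,-0.6,0.8,0,0,0,0],[1,-0.5,0.9,0,0,0,0]]
```

servo_tool([
  [1,1.4,2.4,0,0,0,0],
  [1,1.8,2.3,0,0,0,0],
  [1,1.7,2.4,0,0,0,0],
  [1,0.5,0.8,0,0,0,0],
  [1,0.5,0.8,0,0,0,0],
  [1,0.5,0.8,0,0,0,0],
  [1,0.5,0.9,0,0,0,0],
  [1,0.5,0.8,0,0,0,0],
  [1,0.5,0.9,0,0,0,0],
  [1,0.5,0.8,0,0,0,0],
  [1,0.4,0.9,0,0,0,0],
  [1,0.4,0.9,0,0,0,0],
])

```text
t: 15.23
eef_pos: [0.6418, 0.1898, 0.1531]
ee_rot: [-3.141, -0.0, -0.58]
force: [3.3, 4.0, -9.8]
width: 0.0237
gripper_force: 18.0
```

servo_tool([
  [1,0.4,0.9,0.2,0,0,0],
  [1,0.3,0.9,0.2,0,0,0],
  [1,0.3,0.9,0,0,0,0],
  [1,0.4,0.9,0,0,0,0],
  [1,0.4,1,0,0,0,0],
  [1,0.3,0.9,0,0,0,0],
])

```text
t: 15.73
eef_pos: [0.6413, 0.1863, 0.1532]
ee_rot: [-3.137, -0.0, -0.579]
force: [3.7, 12.6, -10.8]
width: 0.0234
gripper_force: 18.0
```

servo_tool([
  [1,0.3,0.7,0.2,0,0,0],
  [1,0.3,0.7,0.2,0,0,0],
  [1,0.2,0.7,0.2,0,0,0],
  [1,0.2,0.7,0,0,0,0],
])

```text
t: 16.07
eef_pos: [0.6409, 0.184, 0.1532]
ee_rot: [-3.136, -0.001, -0.578]
force: [3.0, 13.8, -8.0]
width: 0.0235
gripper_force: 18.0
```

```bash
python3 - <<'E'
from h import *
np.set_printoptions(precision=4,suppress=True)
s=arm.get_state(); print({k:s[k] for k in('t','eef_pos','ee_rot','force','moment','qd')}); print(qof(s['eef_pos']),kn(1.717))
q,_=qof(s['eef_pos']); e=np.sin(q)*EX+np.cos(q)*EY; t=np.cos(q)*EX-np.sin(q)*EY; print('rad',s['force'][:2]@e,'tan',s['force'][:2]@t)
E
```

```text
{'t': 16.0667, 'eef_pos': array([0.6409, 0.184 , 0.1532]), 'ee_rot': array([-3.1361, -0.0008, -0.5785]), 'force': array([ 2.9639, 13.7877, -8.0002]), 'moment': array([ 4.9372, -0.9765,  0.0221]), 'qd': array([-0.0087, -0.0065, -0.0094, -0.0004,  0.0051,  0.009 ])}
(np.float64(1.669445186658855), np.float64(0.065103431030319)) [0.6401 0.181 ]
rad -0.02680991938903293 tan -14.102648083051381
```

servo_tool([
  [1,0.3,0.8,0.2,0,0,0],
  [1,0.3,0.8,0.2,0,0,0],
  [1,0.2,0.8,0.1,0,0,0],
  [1,0.3,0.8,0,0,0,0],
  [1,0.2,0.8,0,0,0,0],
  [1,0.2,0.8,0,0,0,0],
  [1,0.2,0.8,0,0,0,0],
  [1,0.2,0.8,0,0,0,0],
  [1,0.2,0.8,0,0,0,0],
  [1,0.2,0.9,0,0,0,0],
  [1,0.2,0.8,0,0,0,0],
  [1,0.1,0.8,0,0,0,0],
])

```text
t: 17.07
eef_pos: [0.6381, 0.1745, 0.1531]
ee_rot: [-3.136, -0.001, -0.578]
force: [3.4, 14.2, -6.8]
width: 0.0233
gripper_force: 18.0
```

```bash
cat > st.py <<'E'
from h import *
np.set_printoptions(precision=4,suppress=True)
s=arm.get_state(); print(s['t'],s['eef_pos'],s['force'],s['gripper_force']); q,r=qof(s['eef_pos'])
e=np.sin(q)*EX+np.cos(q)*EY; t=np.cos(q)*EX-np.sin(q)*EY; print('q',q,'r',r,'rad',s['force'][:2]@e,'tan',s['force'][:2]@t)
E
python3 st.py
```

```text
17.0667 [0.6381 0.1745 0.1531] [ 3.3961 14.2461 -6.8148] 17.997470945119858
q 1.8218856690673577 r 0.06514577679219395 rad -1.9285850445472137 tan -14.517791980140434
```

servo_tool([
  [1,0.2,0.9,0.2,0,0,0],
  [1,0.2,0.9,0.1,0,0,0],
  [1,0.2,0.9,0.1,0,0,0],
  [1,0.1,0.9,0,0,0,0],
  [1,0.2,0.9,0,0,0,0],
  [1,0.1,0.9,0,0,0,0],
  [1,0.1,0.9,0,0,0,0],
  [1,0.1,0.9,0,0,0,0],
  [1,0.1,0.9,0,0,0,0],
  [1,0.1,0.9,0,0,0,0],
  [1,0,0.9,0,0,0,0],
  [1,0.1,0.9,0,0,0,0],
  [1,0,0.9,0,0,0,0],
  [1,0,0.9,0,0,0,0],
  [1,0,0.9,0,0,0,0],
])

```text
t: 18.32
eef_pos: [0.6315, 0.1614, 0.153]
ee_rot: [-3.137, -0.001, -0.579]
force: [0.7, 10.7, -2.5]
width: 0.0236
gripper_force: 18.0
```

```bash
python3 st.py
```

```text
18.3167 [0.6315 0.1614 0.153 ] [ 0.6511 10.7115 -2.5094] 17.999329268932343
q 2.0471786614616994 r 0.06525722871014254 rad -5.431214879254902 tan -9.255417779470395
```

servo_tool([
  [1,-0.1,0.9,0,0,0,0],
  [1,-0.1,0.9,0,0,0,0],
  [1,-0.1,0.9,0,0,0,0],
  [1,-0.1,0.9,0,0,0,0],
  [1,-0.2,0.9,0,0,0,0],
  [1,-0.2,0.9,0,0,0,0],
  [1,-0.2,0.9,0,0,0,0],
  [1,-0.2,0.9,0,0,0,0],
  [1,-0.2,0.9,0,0,0,0],
  [1,-0.2,0.9,0,0,0,0],
  [1,-0.2,0.9,0,0,0,0],
  [1,-0.2,0.9,0,0,0,0],
])

```text
t: 19.32
eef_pos: [0.6242, 0.1526, 0.153]
ee_rot: [-3.138, -0.002, -0.579]
force: [3.2, 6.7, -3.6]
width: 0.0237
gripper_force: 18.0
```

```bash
python3 st.py; python3 - <<'E'
from h import *
from scipy.optimize import least_squares
P=np.array([[.5853,.2623],[.6205,.2466],[.6418,.2069],[.6418,.1898],[.6409,.184],[.6381,.1745],[.6315,.1614],arm.get_state()['eef_pos'][:2]])
print(least_squares(lambda c:np.linalg.norm(P-c,axis=1)-.065,AX).x,least_squares(lambda c:np.linalg.norm(P-c[:2],axis=1)-c[2],[*AX,.065]).x)
E
```

```text
19.3167 [0.6242 0.1526 0.153 ] [ 3.186   6.6616 -3.6318] 17.999181300401688
q 2.2232309443207496 r 0.06516215906709888 rad -2.332107049489695 tan -7.006323280946131
[0.57743995 0.19777496] [0.57727899 0.19772325 0.06513376]
```

```bash
python3 - <<'E'
from h import *
q=2.25+np.cumsum([0]+[.02]*5+[.04]*2+[.06]*12); print(q[-1]); show(crank(q,[.6235,.1512])); print(kn(2.25))
q=q[-1]+np.cumsum([0]+[.06]*20); print(q[-1]); show(crank(q,kn(q[0])));
E
```

```text
3.1500000000000004
[[1,-1,1.4,0,0,0,0],[1,-0.3,1.3,0,0,0,0],[1,-0.3,1.2,0,0,0,0],[1,-0.4,1.3,0,0,0,0],[1,-0.4,1.2,0,0,0,0],[1,-0.8,2.5,0,0,0,0],[1,-1,2.4,0,0,0,0],[1,-1.6,3.6,0,0,0,0],[1,-1.8,3.4,0,0,0,0],[1,-2,3.3,0,0,0,0],[1,-2.2,3.3,0,0,0,0],[1,-2.4,3,0,0,0,0],[1,-2.6,2.9,0,0,0,0],[1,-2.8,2.8,0,0,0,0],[1,-2.9,2.6,0,0,0,0],[1,-3,2.4,0,0,0,0],[1,-3.2,2.2,0,0,0,0],[1,-3.4,2.1,0,0,0,0],[1,-3.4,1.8,0,0,0,0]]
[0.62285545 0.15143513]
4.350000000000001
[[1,-3.5,1.6,0,0,0,0],[1,-3.7,1.4,0,0,0,0],[1,-3.7,1.2,0,0,0,0],[1,-3.8,0.9,0,0,0,0],[1,-3.8,0.8,0,0,0,0],[1,-3.9,0.5,0,0,0,0],[1,-3.9,0.2,0,0,0,0],[1,-3.9,0,0,0,0,0],[1,-3.9,-0.2,0,0,0,0],[1,-3.8,-0.4,0,0,0,0],[1,-3.9,-0.7,0,0,0,0],[1,-3.8,-0.9,0,0,0,0],[1,-3.7,-1.1,0,0,0,0],[1,-3.7,-1.4,0,0,0,0],[1,-3.5,-1.5,0,0,0,0],[1,-3.5,-1.8,0,0,0,0],[1,-3.4,-2,0,0,0,0],[1,-3.2,-2.2,0,0,0,0],[1,-3.1,-2.3,0,0,0,0],[1,-3,-2.6,0,0,0,0]]
```

servo_tool([
  [1,-0.7,1.3,0,0,0,0],
  [1,-0.3,1.3,0,0,0,0],
  [1,-0.4,1.2,0,0,0,0],
  [1,-0.5,1.3,0,0,0,0],
  [1,-0.5,1.2,0,0,0,0],
  [1,-0.8,2.5,0,0,0,0],
  [1,-1,2.4,0,0,0,0],
  [1,-1.6,3.6,0,0,0,0],
  [1,-1.8,3.4,0,0,0,0],
  [1,-2,3.3,0,0,0,0],
  [1,-2.2,3.3,0,0,0,0],
])

```text
t: 20.23
eef_pos: [0.6009, 0.1372, 0.153]
ee_rot: [-3.139, -0.003, -0.579]
force: [4.4, 3.1, -4.0]
width: 0.0236
gripper_force: 18.0
```

```bash
python3 st.py
```

```text
20.2333 [0.6009 0.1372 0.153 ] [ 4.3507  3.1197 -3.9949] 17.999139726161957
q 2.655012906736151 r 0.06503627344967755 rad -1.3271033787545703 tan -5.186502762303233
```

servo_tool([
  [1,-2.4,3,0,0,0,0],
  [1,-2.6,2.9,0,0,0,0],
  [1,-2.8,2.8,0,0,0,0],
  [1,-2.9,2.6,0,0,0,0],
  [1,-3,2.4,0,0,0,0],
  [1,-3.2,2.2,0,0,0,0],
  [1,-3.4,2.1,0,0,0,0],
  [1,-3.4,1.8,0,0,0,0],
  [1,-3.5,1.6,0,0,0,0],
  [1,-3.7,1.4,0,0,0,0],
  [1,-3.7,1.2,0,0,0,0],
  [1,-3.8,0.9,0,0,0,0],
])

```text
t: 21.23
eef_pos: [0.5533, 0.1374, 0.1528]
ee_rot: [-3.141, -0.001, -0.579]
force: [-0.5, 1.4, 8.0]
width: 0.0238
gripper_force: 18.0
```

```bash
python3 st.py
```

```text
21.2333 [0.5533 0.1374 0.1528] [-0.4815  1.4051  8.0233] 18.001002967357635
q 3.4050676355395617 r 0.06504558106245237 rad -1.1277119929877801 tan 0.9666276990628022
```

servo_tool([
  [1,-3.8,0.8,-0.3,0,0,0],
  [1,-3.9,0.5,-0.3,0,0,0],
  [1,-3.9,0.2,0,0,0,0],
  [1,-3.9,0,0,0,0,0],
  [1,-3.9,-0.2,0,0,0,0],
  [1,-3.8,-0.4,0,0,0,0],
  [1,-3.9,-0.7,0,0,0,0],
  [1,-3.8,-0.9,0,0,0,0],
])

```text
t: 21.9
eef_pos: [0.5278, 0.1555, 0.1528]
ee_rot: [-3.141, -0.0, -0.579]
force: [0.5, 2.8, 7.0]
width: 0.0238
gripper_force: 18.0
```

```bash
python3 st.py
```

```text
21.9 [0.5278 0.1555 0.1528] [0.531  2.7778 7.047 ] 18.0012908577919
q 3.8900257557318767 r 0.0650797277605508 rad -2.208710672701895 tan 1.7663439267350303
```

```bash
sed -i 's/^setf(.*/setf(-.115,[.57735,.1978])/' h.py; python3 - <<'E'
from h import *
q=3.885+np.cumsum([0]+[.07]*20); print(q[-1]); show(crank(q,[.5277,.1551])); print(kn(3.885))
q=q[-1]+np.cumsum([0]+[.07]*20); print(q[-1]); show(crank(q,kn(q[0])));
q=q[-1]+np.cumsum([0]+[.07]*12+[.05,.04,.03]); print(q[-1]-2*np.pi); show(crank(q,kn(q[0])));
E
```

```text
5.285
[[1,-4.1,-1.8,0,0,0,0],[1,-4.2,-1.7,0,0,0,0],[1,-4.1,-2,0,0,0,0],[1,-3.9,-2.3,0,0,0,0],[1,-3.8,-2.5,0,0,0,0],[1,-3.6,-2.8,0,0,0,0],[1,-3.3,-3.1,0,0,0,0],[1,-3.2,-3.3,0,0,0,0],[1,-2.9,-3.5,0,0,0,0],[1,-2.7,-3.6,0,0,0,0],[1,-2.4,-3.9,0,0,0,0],[1,-2.1,-4,0,0,0,0],[1,-1.9,-4.2,0,0,0,0],[1,-1.5,-4.2,0,0,0,0],[1,-1.3,-4.4,0,0,0,0],[1,-0.9,-4.5,0,0,0,0],[1,-0.6,-4.5,0,0,0,0],[1,-0.3,-4.5,0,0,0,0],[1,0,-4.6,0,0,0,0],[1,0.3,-4.5,0,0,0,0]]
[0.52815784 0.15531316]
6.6850000000000005
[[1,0.6,-4.5,0,0,0,0],[1,1,-4.4,0,0,0,0],[1,1.3,-4.4,0,0,0,0],[1,1.5,-4.3,0,0,0,0],[1,1.9,-4.1,0,0,0,0],[1,2.2,-4,0,0,0,0],[1,2.4,-3.9,0,0,0,0],[1,2.7,-3.7,0,0,0,0],[1,2.9,-3.4,0,0,0,0],[1,3.2,-3.3,0,0,0,0],[1,3.4,-3,0,0,0,0],[1,3.6,-2.8,0,0,0,0],[1,3.8,-2.5,0,0,0,0],[1,3.9,-2.3,0,0,0,0],[1,4.1,-1.9,0,0,0,0],[1,4.3,-1.7,0,0,0,0],[1,4.3,-1.4,0,0,0,0],[1,4.4,-1.1,0,0,0,0],[1,4.5,-0.7,0,0,0,0],[1,4.5,-0.5,0,0,0,0]]
1.3618146928204151
[[1,4.5,-0.1,0,0,0,0],[1,4.6,0.2,0,0,0,0],[1,4.5,0.5,0,0,0,0],[1,4.5,0.8,0,0,0,0],[1,4.4,1.1,0,0,0,0],[1,4.3,1.5,0,0,0,0],[1,4.2,1.7,0,0,0,0],[1,4.1,2,0,0,0,0],[1,3.9,2.3,0,0,0,0],[1,3.8,2.6,0,0,0,0],[1,3.5,2.8,0,0,0,0],[1,3.4,3.1,0,0,0,0],[1,2.2,2.4,0,0,0,0],[1,1.8,1.9,0,0,0,0],[1,1.2,1.5,0,0,0,0]]
```

servo_tool([
  [1,-4.0,-1.6,-0.3,0,0,0],
  [1,-4.2,-1.7,0,0,0,0],
  [1,-4.1,-2,0,0,0,0],
  [1,-3.9,-2.3,0,0,0,0],
  [1,-3.8,-2.5,0,0,0,0],
  [1,-3.6,-2.8,0,0,0,0],
  [1,-3.3,-3.1,0,0,0,0],
  [1,-3.2,-3.3,0,0,0,0],
  [1,-2.9,-3.5,0,0,0,0],
  [1,-2.7,-3.6,0,0,0,0],
])

```text
t: 22.73
eef_pos: [0.5123, 0.1967, 0.1528]
ee_rot: [3.141, -0.0, -0.579]
force: [-0.3, 0.7, 6.1]
width: 0.0236
gripper_force: 18.0
```

```bash
python3 st.py
```

```text
22.7333 [0.5123 0.1967 0.1528] [-0.3372  0.703   6.109 ] 18.001078069210052
q 4.580619567708315 r 0.06504049184399989 rad 0.3254063438642021 tan 0.7085514293611705
```

servo_tool([
  [1,-2.4,-3.9,-0.3,0,0,0],
  [1,-2.1,-4,-0.2,0,0,0],
  [1,-1.9,-4.2,0,0,0,0],
  [1,-1.5,-4.2,0,0,0,0],
  [1,-1.3,-4.4,0,0,0,0],
  [1,-0.9,-4.5,0,0,0,0],
  [1,-0.6,-4.5,0,0,0,0],
  [1,-0.3,-4.5,0,0,0,0],
  [1,0,-4.6,0,0,0,0],
  [1,0.3,-4.5,0,0,0,0],
])

```text
t: 23.57
eef_pos: [0.527, 0.2389, 0.1528]
ee_rot: [3.141, 0.001, -0.58]
force: [-1.6, 0.3, 5.4]
width: 0.0239
gripper_force: 18.0
```

```bash
python3 st.py
```

```text
23.5667 [0.527  0.2389 0.1528] [-1.6282  0.2857  5.4406] 18.00081431865692
q 5.282482712733847 r 0.06500258690176405 rad 1.441548364374756 tan -0.8090303852385476
```

servo_tool([
  [1,0.6,-4.5,-0.2,0,0,0],
  [1,1,-4.4,0,0,0,0],
  [1,1.3,-4.4,0,0,0,0],
  [1,1.5,-4.3,0,0,0,0],
  [1,1.9,-4.1,0,0,0,0],
  [1,2.2,-4,0,0,0,0],
  [1,2.4,-3.9,0,0,0,0],
  [1,2.7,-3.7,0,0,0,0],
  [1,2.9,-3.4,0,0,0,0],
  [1,3.2,-3.3,0,0,0,0],
  [1,3.4,-3,0,0,0,0],
  [1,3.6,-2.8,0,0,0,0],
  [1,3.8,-2.5,0,0,0,0],
  [1,3.9,-2.3,0,0,0,0],
])

```text
t: 24.73
eef_pos: [0.5845, 0.2623, 0.1529]
ee_rot: [-3.141, -0.0, -0.58]
force: [-1.0, 4.3, 1.0]
width: 0.0234
gripper_force: 18.0
```

```bash
python3 st.py; python3 - <<'E'
from h import *
p=arm.grab_frame('top'); save(p,'t7')
for d in arm.recognise('lid_in',p)[:5]: w=world(p,d['at']); print(round(d['conf'],2),w.round(4),proj(p,w).round(0))
E
```

```text
24.7333 [0.5845 0.2623 0.1529] [-1.0336  4.2624  0.9977] 18.000322580337524
q 6.278124975867006 r 0.06488220572436236 rad 4.123273769935628 tan -1.4950100683964338
0.85 [ 0.5525 -0.0518  0.0376] [335. 209.]
0.21 [0.5728 0.1836 0.1246] [250. 201.]
```

One lid is in the tray at (0.553, -0.052). Starting the second turn.

servo_tool([
  [1,4.1,-2.2,0,0,0,0],
  [1,4.3,-1.8,0,0,0,0],
  [1,4.3,-1.4,0,0,0,0],
  [1,4.4,-1.1,0,0,0,0],
  [1,4.5,-0.7,0,0,0,0],
  [1,4.5,-0.5,0,0,0,0],
  [1,4.5,-0.1,0,0,0,0],
  [1,4.6,0.2,0,0,0,0],
  [1,4.5,0.5,0,0,0,0],
  [1,4.5,0.8,0,0,0,0],
  [1,4.4,1.1,0,0,0,0],
  [1,4.3,1.5,0,0,0,0],
  [1,4.2,1.7,0,0,0,0],
  [1,4.1,2,0,0,0,0],
  [1,3.9,2.3,0,0,0,0],
  [1,3.8,2.6,0,0,0,0],
])

```text
t: 26.17
eef_pos: [0.6386, 0.2199, 0.1529]
ee_rot: [3.141, 0.001, -0.58]
force: [-5.8, 1.4, 2.0]
width: 0.0235
gripper_force: 18.0
```

```bash
python3 st.py; python3 - <<'E'
from h import *
s=arm.get_state(); f=s['force'][:2]/5e3; p0=s['eef_pos'][:2]-f; q0=qof(p0)[0]; print(p0,q0)
q=q0+np.cumsum([0]+[.06]*3+[.04]*2+[.015]*15); q=q[q<1.9]; print(q.round(3)); show(crank(q,p0))
E
```

```text
26.1667 [0.6386 0.2199 0.1529] [-5.8123  1.3541  2.0156] 18.000134825706482
q 1.1101083528943463 r 0.06509610868081578 rad -5.009638590554098 tan -3.243459319165148
[0.63975765 0.21958661] 1.119922124586267
[1.12  1.18  1.24  1.3   1.34  1.38  1.395 1.41  1.425 1.44  1.455 1.47
 1.485 1.5   1.515 1.53  1.545 1.56  1.575 1.59  1.605]
[[1,2.3,3.3,0,0,0,0],[1,2.9,2.7,0,0,0,0],[1,2.7,2.8,0,0,0,0],[1,1.7,2,0,0,0,0],[1,1.7,2,0,0,0,0],[1,0.5,0.8,0,0,0,0],[1,0.6,0.7,0,0,0,0],[1,0.6,0.8,0,0,0,0],[1,0.5,0.8,0,0,0,0],[1,0.6,0.9,0,0,0,0],[1,0.5,0.8,0,0,0,0],[1,0.5,0.8,0,0,0,0],[1,0.5,0.8,0,0,0,0],[1,0.5,0.9,0,0,0,0],[1,0.5,0.8,0,0,0,0],[1,0.5,0.9,0,0,0,0],[1,0.4,0.8,0,0,0,0],[1,0.5,0.9,0,0,0,0],[1,0.4,0.9,0,0,0,0],[1,0.4,0.9,0,0,0,0]]
```

servo_tool([
  [1,2.3,3.3,0,0,0,0],
  [1,2.9,2.7,0,0,0,0],
  [1,2.7,2.8,0,0,0,0],
  [1,1.7,2,0,0,0,0],
  [1,1.7,2,0,0,0,0],
  [1,1.1,1.6,0,0,0,0],
  [1,1.1,1.6,0,0,0,0],
  [1,0.5,0.8,0,0,0,0],
  [1,0.5,0.8,0,0,0,0],
  [1,0.5,0.8,0,0,0,0],
  [1,0.5,0.8,0,0,0,0],
  [1,0.5,0.9,0,0,0,0],
  [1,0.5,0.8,0,0,0,0],
  [1,0.5,0.9,0,0,0,0],
  [1,0.4,0.8,0,0,0,0],
])

```text
t: 27.42
eef_pos: [0.642, 0.1922, 0.1531]
ee_rot: [-3.14, -0.001, -0.579]
force: [5.2, 3.4, -5.2]
width: 0.0234
gripper_force: 18.0
```

```bash
python3 st.py
```

```text
27.4167 [0.642  0.1922 0.1531] [ 5.2046  3.3833 -5.2068] 17.998485267162323
q 1.5419496122579317 r 0.0648675057956737 rad 4.894178265483623 tan -3.8185550927662972
```

servo_tool([
  [1,0.6,0.7,0.2,0,0,0],
  [1,0.6,0.7,0.2,0,0,0],
  [1,0.5,0.7,0.2,0,0,0],
  [1,0.4,0.7,0,0,0,0],
  [1,0.4,0.8,0,0,0,0],
  [1,0.4,0.8,0,0,0,0],
  [1,0.3,0.8,0,0,0,0],
  [1,0.3,0.8,0,0,0,0],
  [1,0.3,0.8,0,0,0,0],
  [1,0.3,0.8,0,0,0,0],
])

```text
t: 28.25
eef_pos: [0.6413, 0.1859, 0.153]
ee_rot: [-3.137, -0.0, -0.579]
force: [2.7, 12.8, -2.3]
width: 0.0237
gripper_force: 18.0
```

```bash
python3 st.py
```

```text
28.25 [0.6413 0.1859 0.153 ] [ 2.7041 12.8046 -2.2637] 18.00180897116661
q 1.6394240595017533 r 0.06504657757672457 rad 0.32056488794651705 tan -13.083096731998738
```

Same onset as before; I continue at the same easy rate.

servo_tool([
  [1,0.3,0.8,0.2,0,0,0],
  [1,0.3,0.8,0,0,0,0],
  [1,0.3,0.8,0,0,0,0],
  [1,0.3,0.8,0,0,0,0],
  [1,0.3,0.8,0,0,0,0],
  [1,0.2,0.8,0,0,0,0],
  [1,0.2,0.8,0,0,0,0],
  [1,0.2,0.8,0,0,0,0],
  [1,0.2,0.8,0,0,0,0],
  [1,0.2,0.8,0,0,0,0],
  [1,0.2,0.8,0,0,0,0],
  [1,0.2,0.8,0,0,0,0],
  [1,0.2,0.8,0,0,0,0],
  [1,0.1,0.8,0,0,0,0],
])

```text
t: 29.42
eef_pos: [0.6383, 0.175, 0.153]
ee_rot: [-3.136, -0.001, -0.578]
force: [4.9, 12.7, -2.7]
width: 0.0236
gripper_force: 18.0
```

```bash
python3 st.py
```

```text
29.4167 [0.6383 0.175  0.153 ] [ 4.8928 12.6924 -2.7   ] 18.000614494085312
q 1.8135257346896003 r 0.06505335896099519 rad 0.13884002010303473 tan -13.602147662423645
```

servo_tool([
  [1,0.2,0.9,0,0,0,0],
  [1,0.2,0.9,0,0,0,0],
  [1,0.1,0.9,0,0,0,0],
  [1,0.2,0.9,0,0,0,0],
  [1,0.1,0.9,0,0,0,0],
  [1,0.1,0.9,0,0,0,0],
  [1,0.1,0.9,0,0,0,0],
  [1,0.1,0.9,0,0,0,0],
  [1,0.1,0.9,0,0,0,0],
  [1,0,0.9,0,0,0,0],
  [1,0,0.9,0,0,0,0],
  [1,0,0.9,0,0,0,0],
  [1,0,0.9,0,0,0,0],
  [1,0,0.9,0,0,0,0],
  [1,-0.1,0.9,0,0,0,0],
  [1,0,0.9,0,0,0,0],
])

```text
t: 30.75
eef_pos: [0.631, 0.161, 0.153]
ee_rot: [-3.138, -0.001, -0.579]
force: [3.2, 7.7, -1.6]
width: 0.0237
gripper_force: 18.0
```

```bash
python3 st.py
```

```text
30.75 [0.631 0.161 0.153] [ 3.196   7.696  -1.6147] 17.999491095542908
q 2.057330250064495 r 0.06507018749825172 rad -1.7202429770924244 tan -8.153688996120792
```

servo_tool([
  [1,-0.1,0.9,0,0,0,0],
  [1,-0.1,0.9,0,0,0,0],
  [1,-0.1,0.9,0,0,0,0],
  [1,-0.1,0.9,0,0,0,0],
  [1,-0.1,0.9,0,0,0,0],
  [1,-0.2,0.9,0,0,0,0],
  [1,-0.2,0.9,0,0,0,0],
  [1,-0.2,0.9,0,0,0,0],
  [1,-0.2,0.9,0,0,0,0],
  [1,-0.2,0.9,0,0,0,0],
  [1,-0.2,0.9,0,0,0,0],
  [1,-0.3,0.9,0,0,0,0],
])

```text
t: 31.75
eef_pos: [0.6235, 0.152, 0.153]
ee_rot: [-3.139, -0.002, -0.579]
force: [5.8, 4.6, -1.9]
width: 0.0238
gripper_force: 18.0
```

```bash
python3 st.py; python3 - <<'E'
from h import *
s=arm.get_state(); f=s['force'][:2]/5e3; p0=s['eef_pos'][:2]-f; q0=qof(p0)[0]; print(p0,q0)
q=q0+np.cumsum([0]+[.02]*5+[.04]*2+[.06]*13);  show(crank(q,p0)); print(q[-1])
q=q[-1]+np.cumsum([0]+[.065]*20); print(q[-1]); show(crank(q,kn(q[0])));
E
```

```text
31.75 [0.6235 0.152  0.153 ] [ 5.7967  4.6435 -1.9384] 17.999726235866547
q 2.2372727733406785 r 0.06499752542224353 rad 0.844391441541505 tan -7.379046125435825
[0.62233074 0.15109171] 2.260033611812946
[[1,-0.2,1.3,0,0,0,0],[1,-0.3,1.3,0,0,0,0],[1,-0.3,1.2,0,0,0,0],[1,-0.4,1.3,0,0,0,0],[1,-0.4,1.2,0,0,0,0],[1,-0.9,2.4,0,0,0,0],[1,-1,2.4,0,0,0,0],[1,-1.6,3.6,0,0,0,0],[1,-1.9,3.4,0,0,0,0],[1,-2,3.3,0,0,0,0],[1,-2.3,3.2,0,0,0,0],[1,-2.4,3.1,0,0,0,0],[1,-2.6,2.9,0,0,0,0],[1,-2.8,2.7,0,0,0,0],[1,-2.9,2.6,0,0,0,0],[1,-3.1,2.3,0,0,0,0],[1,-3.2,2.2,0,0,0,0],[1,-3.4,2,0,0,0,0],[1,-3.5,1.8,0,0,0,0],[1,-3.5,1.6,0,0,0,0]]
3.2200336118129465
4.520033611812946
[[1,-4,1.5,0,0,0,0],[1,-4,1.2,0,0,0,0],[1,-4.1,0.9,0,0,0,0],[1,-4.2,0.7,0,0,0,0],[1,-4.2,0.4,0,0,0,0],[1,-4.2,0.1,0,0,0,0],[1,-4.3,-0.2,0,0,0,0],[1,-4.2,-0.4,0,0,0,0],[1,-4.1,-0.7,0,0,0,0],[1,-4.1,-0.9,0,0,0,0],[1,-4.1,-1.3,0,0,0,0],[1,-3.9,-1.5,0,0,0,0],[1,-3.9,-1.7,0,0,0,0],[1,-3.7,-2,0,0,0,0],[1,-3.6,-2.2,0,0,0,0],[1,-3.4,-2.5,0,0,0,0],[1,-3.3,-2.7,0,0,0,0],[1,-3.1,-2.9,0,0,0,0],[1,-2.9,-3,0,0,0,0],[1,-2.7,-3.3,0,0,0,0]]
```

servo_tool([
  [1,-0.2,1.3,0,0,0,0],
  [1,-0.3,1.3,0,0,0,0],
  [1,-0.3,1.2,0,0,0,0],
  [1,-0.4,1.3,0,0,0,0],
  [1,-0.4,1.2,0,0,0,0],
  [1,-0.9,2.4,0,0,0,0],
  [1,-1,2.4,0,0,0,0],
  [1,-1.6,3.6,0,0,0,0],
  [1,-1.9,3.4,0,0,0,0],
  [1,-2,3.3,0,0,0,0],
  [1,-2.3,3.2,0,0,0,0],
  [1,-2.4,3.1,0,0,0,0],
  [1,-2.6,2.9,0,0,0,0],
  [1,-2.8,2.7,0,0,0,0],
  [1,-2.9,2.6,0,0,0,0],
  [1,-3.1,2.3,0,0,0,0],
  [1,-3.2,2.2,0,0,0,0],
  [1,-3.4,2,0,0,0,0],
  [1,-3.5,1.8,0,0,0,0],
  [1,-3.5,1.6,0,0,0,0],
])

```text
t: 33.42
eef_pos: [0.5642, 0.1341, 0.1528]
ee_rot: [3.141, -0.0, -0.579]
force: [0.8, -0.3, 6.1]
width: 0.0235
gripper_force: 18.0
```

```bash
python3 st.py
```

```text
33.4167 [0.5642 0.1341 0.1528] [ 0.8115 -0.3219  6.1406] 18.00146073102951
q 3.230857285619577 r 0.06503584409283379 rad 0.15060091425552913 tan -0.8599434482846215
```

servo_tool([
  [1,-4,1.5,-0.3,0,0,0],
  [1,-4,1.2,-0.3,0,0,0],
  [1,-4.1,0.9,0,0,0,0],
  [1,-4.2,0.7,0,0,0,0],
  [1,-4.2,0.4,0,0,0,0],
  [1,-4.2,0.1,0,0,0,0],
  [1,-4.3,-0.2,0,0,0,0],
  [1,-4.2,-0.4,0,0,0,0],
  [1,-4.1,-0.7,0,0,0,0],
  [1,-4.1,-0.9,0,0,0,0],
  [1,-4.1,-1.3,0,0,0,0],
  [1,-3.9,-1.5,0,0,0,0],
  [1,-3.9,-1.7,0,0,0,0],
  [1,-3.7,-2,0,0,0,0],
  [1,-3.6,-2.2,0,0,0,0],
  [1,-3.4,-2.5,0,0,0,0],
  [1,-3.3,-2.7,0,0,0,0],
  [1,-3.1,-2.9,0,0,0,0],
  [1,-2.9,-3,0,0,0,0],
  [1,-2.7,-3.3,0,0,0,0],
])

```text
t: 35.08
eef_pos: [0.5125, 0.1936, 0.1528]
ee_rot: [3.141, -0.0, -0.58]
force: [-0.9, 1.1, 4.7]
width: 0.0234
gripper_force: 18.0
```

```bash
python3 st.py; python3 - <<'E'
from h import *
s=arm.get_state(); f=s['force'][:2]/5e3; p0=s['eef_pos'][:2]-f; q0=qof(p0)[0]; print(p0,q0)
n=25; q=q0+(2*np.pi-q0)*np.cumsum([0]+[1]*22+[.8,.6,.4,.2])/24; print(np.diff(q)[0]); show(crank(q,p0)); print(q[-1])
E
```

```text
35.0833 [0.5125 0.1936 0.1528] [-0.9136  1.0771  4.7073] 18.000530898571014
q 4.5328250646014006 r 0.0650198075405008 rad 0.8421785765752854 tan 1.1338068536411166
[0.51264838 0.19338956] 4.529328447025055
0.07307736917310592
[[1,-2.8,-3.8,0,0,0,0],[1,-2.5,-4.1,0,0,0,0],[1,-2.1,-4.2,0,0,0,0],[1,-1.8,-4.4,0,0,0,0],[1,-1.5,-4.5,0,0,0,0],[1,-1.2,-4.6,0,0,0,0],[1,-0.8,-4.7,0,0,0,0],[1,-0.5,-4.7,0,0,0,0],[1,-0.1,-4.8,0,0,0,0],[1,0.2,-4.7,0,0,0,0],[1,0.6,-4.7,0,0,0,0],[1,0.9,-4.7,0,0,0,0],[1,1.2,-4.6,0,0,0,0],[1,1.6,-4.5,0,0,0,0],[1,1.9,-4.3,0,0,0,0],[1,2.2,-4.2,0,0,0,0],[1,2.5,-4,0,0,0,0],[1,2.8,-3.9,0,0,0,0],[1,3.1,-3.6,0,0,0,0],[1,3.4,-3.4,0,0,0,0],[1,3.5,-3.1,0,0,0,0],[1,3.8,-2.9,0,0,0,0],[1,3.2,-2.1,0,0,0,0],[1,2.4,-1.4,0,0,0,0],[1,1.7,-0.9,0,0,0,0],[1,0.9,-0.4,0,0,0,0]]
6.283185307179586
```

servo_tool([
  [1,-2.8,-3.8,-0.3,0,0,0],
  [1,-2.5,-4.1,-0.2,0,0,0],
  [1,-2.1,-4.2,0,0,0,0],
  [1,-1.8,-4.4,0,0,0,0],
  [1,-1.5,-4.5,0,0,0,0],
  [1,-1.2,-4.6,0,0,0,0],
  [1,-0.8,-4.7,0,0,0,0],
  [1,-0.5,-4.7,0,0,0,0],
  [1,-0.1,-4.8,0,0,0,0],
  [1,0.2,-4.7,0,0,0,0],
  [1,0.6,-4.7,0,0,0,0],
  [1,0.9,-4.7,0,0,0,0],
  [1,1.2,-4.6,0,0,0,0],
  [1,1.6,-4.5,0,0,0,0],
  [1,1.9,-4.3,0,0,0,0],
  [1,2.2,-4.2,0,0,0,0],
  [1,2.5,-4,0,0,0,0],
  [1,2.8,-3.9,0,0,0,0],
  [1,3.1,-3.6,0,0,0,0],
  [1,3.4,-3.4,0,0,0,0],
])

```text
t: 36.75
eef_pos: [0.5659, 0.2618, 0.153]
ee_rot: [3.141, 0.001, -0.58]
force: [-1.4, -2.6, -6.0]
width: 0.0236
gripper_force: 18.0
```

servo_tool([
  [1,3.5,-3.1,0,0,0,0],
  [1,3.8,-2.9,0,0,0,0],
  [1,3.2,-2.1,0,0,0,0],
  [1,2.4,-1.4,0,0,0,0],
  [1,1.7,-0.9,0,0,0,0],
  [1,1.3,-0.6,0,0,0,0],
  [1,0,0,0,0,0,0],
  [1,0,0,0,0,0,0],
])

```text
t: 37.42
eef_pos: [0.5852, 0.2623, 0.1531]
ee_rot: [-3.141, -0.0, -0.58]
force: [2.2, -1.2, -10.0]
width: 0.0235
gripper_force: 18.0
```

```bash
python3 st.py; python3 - <<'E'
from h import *
p=arm.grab_frame('top'); save(p,'t8')
for d in arm.recognise('lid_in',p)[:5]: w=world(p,d['at']); print(round(d['conf'],2),w.round(4),proj(p,w).round(0))
E
```

```text
37.4167 [0.5852 0.2623 0.1531] [  2.2174  -1.2333 -10.0148] 17.99845665693283
q 0.006215884345796074 r 0.06497063601809619 rad -0.9560829299020682 tan 2.3502246002677745
0.74 [0.5422 0.0492 0.0405] [301. 214.]
0.67 [ 0.5497 -0.0682  0.0339] [340. 210.]
0.51 [ 0.7083 -0.4077  0.0193] [445. 152.]
0.23 [ 0.4279 -0.4754  0.0063] [480. 241.]
```

servo_tool([
  [1,-0.4,0,0.3,0,0,0],
  [1,0,0,0.2,0,0,0],
  [0.4,0,0,0,0,0,0],
  [0,0,0,0,0,0,0],
  [-0.5,0,0,0,0,0,0],
  [-1,0,0,0,0,0,0],
  [-1,0,0,0,0,0,0],
  [-1,0,0,0,0,0,0],
  [-1,0,0,-15,0,0,0],
  [-1,0,0,-30,0,0,0],
  [-1,0,0,-35,0,0,0],
  [-1,-20,0,-20,0,0,0],
  [-1,-30,0,0,0,0,0],
  [-1,-30,0,0,0,0,0],
  [-1,-20,0,0,0,0,0],
  [-1,0,0,0,0,0,0],
  [-1,0,0,0,0,0,0],
])

```text
t: 38.93
eef_pos: [0.5005, 0.3179, 0.2535]
ee_rot: [-3.141, -0.0, -0.577]
force: [-0.2, -0.5, -0.3]
width: 0.0875
gripper_force: 0.0
```

```bash
python3 st.py; python3 - <<'E'
from h import *
p=arm.grab_frame('top'); save(p,'t9'); c=cv2.cvtColor(p['color'],cv2.COLOR_RGB2BGR)
for z,uv in((.188,None),): print('start knob px',proj(p,[.5855,.262,.188]))
for q in('lid_in','handle'):
    for d in arm.recognise(q,p)[:5]: w=world(p,d['at']); print(q,round(d['conf'],2),w.round(4),proj(p,w).round(0))
cv2.imwrite('pics/f.png',cv2.resize(c[120:300,200:500],(800,480),interpolation=cv2.INTER_CUBIC))
E
```

```text
38.9333 [0.5005 0.3179 0.2535] [-0.2345 -0.4842 -0.2759] 0.0
q 5.598615528675356 r 0.14257081298803362 rad -0.28135257666052405 tan -0.4585985919556901
start knob px [216.71708873 193.25886546]
lid_in 0.69 [ 0.5489 -0.0696  0.0335] [341. 210.]
```

View pics/f.png

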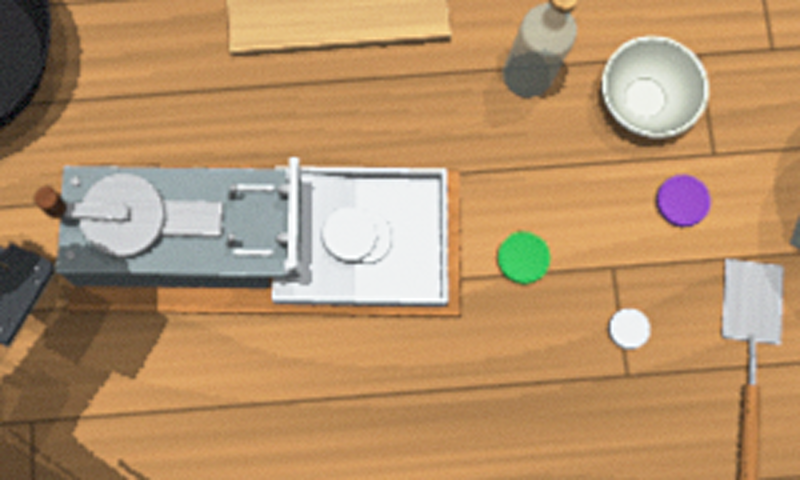

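The magazine is empty and both lids are in the tray, at about (350,233) and (370,240) in the crop. The knob is back at (47,203), as in the first picture, and nothing else has moved. Handing in.

```bash
python3 -c "
from station import arm
print(arm.job_done())"
```

```text
the job is handed in; nothing more can be done
None
```

The job is handed in: both lids are in the catch tray after two calm clockwise turns (highest knob force I read was about 18 N), the handle is back at its start and released, and nothing else was moved.

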